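# Unlock, empty and relock the instrument case and lay out a suturing practice place

### The arm

A 6-joint arm with a two-finger parallel gripper is mounted at the origin on the work surface. World frame = base frame: x ahead of the robot, y to its left, z up, the work surface at z = 0. Lengths are in mm, angles in degrees, forces in N, time in s.
With the tool pointing down it reaches from about 350 to 850 mm from the base axis. Payload 8.1 kg.
Tool frame: the origin (TCP) lies at the very end of the fingers, on their centre line; the grasp point (between the pads) lies 19 mm behind it (pinch_z is the z of the grasp point in the tool frame, in mm); z points along the fingers, y is the direction in which the jaws open and shut (so a half turn about z gives the same grasp; the last joint's range is limited). The gripper opens to 85 mm and grips with 20 to 120 N. Pads are 22 mm wide; open, the fingers measure 114 mm over their backs; the gripper's body (76 mm by 85 mm) begins 54 mm behind the grasp point. The pads swing forward as they close: fully open they stand 13 mm farther back than shut.
Start: joints at [58.247, 7.471, 85.268, -0, 87.261, -4.893], TCP at [271.07, 535.282, 231.292] pointing down, gripper open.
Joint ranges: [-169.43, 169.43], [-51.17, 129.36], [1.28, 143.12], [-76.62, 256.62], [0, 156.53], [-152.29, 152.29]. Speed limits (degrees/s): [136.94, 136.94, 159.86, 180, 180, 180].

### API

Orientations are given as [roll, pitch, yaw] about the fixed x, y, z axes, in that order (R = Rz(yaw) Ry(pitch) Rx(roll)).
In Python, from bench import * gives the robot as it stands.
- The arm moves only by the shell command python3 -m creep 'ROWS' [FORCE]. ROWS is a JSON object of lists of equal length, an entry for each row: "translation": the shift along the tool's x, y, z in mm, a list of three; "rotation": the turn, a rotation vector about the tool's x, y, z in rad, a list of three; "claw": the finger opening in mm, from 0 to 85.4. In form: {"translation": [[dx, dy, dz], ...], "rotation": [[ax, ay, az], ...], "claw": [claw, ...]}. A call has 1 to 10 rows; each row shifts and turns the commanded pose from where the row before left it, along the tool's axes as they then stand; what a row does not reach is not made up. A row lasts 1/10 s, in which the tool goes at most 50 mm and 8.59 degrees, less where a joint would pass 70% of its speed; a pose out of reach is approached as far as the arm can. A call is refused whole if a number of a shift passes 50 or a number of a turn 0.15, either way. A call with a gripper value outside its range is refused whole. The fingers move at their own pace and stop on an object; FORCE is the grip in N (left out, the last holds). Time passes only in rows, so rows that do not move let the fingers close. It gives the time, the measured TCP pose, the force and the opening at its end, in the units of the state.
- sense(): the state, without advancing time (a new reading comes with each control period).
- snapshot(name): name is "scene" or "top" or "wrist"; returns a dict with "frame" (420x560x3 uint8, red, green, blue), "intrinsics" (3x3 intrinsics, pixels), "extrinsics" (4x4, takes a point from camera to world coordinates). Camera axes: x right, y up, looking along -z (the intrinsics and any distortion apply to the point x, -y, -z); pixel columns grow to the right and rows downward; lengths in mm; the calibration is good to about 2 mm. A picture is of the moment at which its call begins. There is no depth.
- hand_in(): hands the job in, once; it reports no verdict.
The state is a dict: "time": time; "joint_pos": joint angles; "qd": joint speeds; "joint_efforts": joint torques, N m; "tool_pos": TCP position; "tcp_rot": TCP orientation; "ft_force": force on the tool from outside, world axes, zero at the start; "wrist_torque": the same for the moment, N m; "finger_gap": finger opening in mm.
Only numpy, scipy, OpenCV 4.12 (cv2) and the standard library are available. Lean on these libraries where they do the work, as an engineer would, in place of code of your own. Each camera call takes 0.05 s, during which the arm holds its last target.

### The job

Set out this suturing practice place: turn the spoked capstan counter-clockwise until the case's locking bar is fully up, pull every instrument out of its tight cutout by the protruding handle and lay it flat inside the steel tray, and when all are in the tray turn the capstan back until the bar is fully down again. Also, at any time, slide the practice pad across the bench until it lies centred and square on the blue mat, long side to long side, never lifting it; do not disturb the cast, bottle, cup, tweezers and jar.

Things in the scene. Friction and masses are not known exactly. Their poses are not given: they have to be found in the camera images.
- case: fixed aluminium instrument case, 90 mm (its x) by 220 mm (its y), origin centre of its underside. Its front face, at x = -45 mm, has four open-topped cutouts at y = -78, -26, 26, 78 mm, floor 20 mm above the bench; instruments lie level in them along the case's x axis, handles sticking out 65 mm through the front. Dividers are up to 48 mm, end walls 60 mm high
- bar (a point): middle of the underside of the steel locking bar (8 x 212 x 14 mm) across the front of the cutouts; it catches the instruments' raised stops. Underside 41 mm above the bench, 55 mm when up. Under it, a sprung cheek in each cutout squeezes the instrument (about 8 N); it comes out straight to the case's -x against 5 to 20 N over the first 60 mm (wiggles help), clear after 90 mm
- capstan (a joint): angle (rad) of the spoked capstan that raises the bar 3 mm per rad: 0 (end stop) bar down, 4.8 (end stop) bar fully up; grows counter-clockwise from above, stays where left, friction 0.2 N m. Four level steel spokes, 10 mm thick, 46 mm above the bench, at joint value + 0, 90, 180, 270 degrees from the case's x axis, reach 81 mm from the axis (18 mm black ball ends); hub 40 mm across, top at 64 mm
- capstan_hub (a point): centre of the capstan on its upright axis at spoke height (46 mm), at x -70, y -200 mm of the case's frame; axes as the case's. The half of the wheel next to the case, from 10 mm on the case's side (+y) of this point, runs under a fixed grey cover (underside 63, top 75 mm above the bench), so spokes can be pushed only on the open half, away from the case (-y)
- tray: fixed open steel tray, 190 mm (x) by 210 mm (y), wall 4 mm thick and 16 mm high, floor 4 mm thick; origin centre of its underside
- mat: flat light-blue mat on the bench, 145 mm (x) by 170 mm (y), of no height worth counting; origin at its centre
- pad: loose flat flesh-coloured suture practice pad, 95 mm (x) by 120 mm (y) by 20 mm thick, 0.3 kg, with printed cuts on top; too wide to grip, it slides when pushed; origin centre of its underside
- elevator: loose instrument 150 mm long lying along its x axis (steel handle with dark grooves), about 90 g, may be absent; origin centre of its underside. Handle 16 mm wide and 18 mm high from x = -75 to 6 mm, then a steel stop 20 mm long, 16 mm wide and 28 mm high, then an 8 mm thick tip to x = 75 mm. In the case the stop and tip are inside and the handle end (-x) sticks out
- mirror: loose instrument 150 mm long lying along its x axis (plain steel handle, small round mirror at the tip), about 90 g, may be absent; origin centre of its underside. Handle 16 mm wide and 18 mm high from x = -75 to 6 mm, then a steel stop 20 mm long, 16 mm wide and 28 mm high, then an 8 mm thick tip to x = 75 mm. In the case the stop and tip are inside and the handle end (-x) sticks out
- scaler: loose instrument 150 mm long lying along its x axis (grey plastic handle with steel rings), about 90 g, may be absent; origin centre of its underside. Handle 16 mm wide and 18 mm high from x = -75 to 6 mm, then a steel stop 20 mm long, 16 mm wide and 28 mm high, then an 8 mm thick tip to x = 75 mm. In the case the stop and tip are inside and the handle end (-x) sticks out
- handpiece: loose instrument 150 mm long lying along its x axis (black plastic handle, steel nose), about 90 g, may be absent; origin centre of its underside. Handle 16 mm wide and 18 mm high from x = -75 to 6 mm, then a steel stop 20 mm long, 16 mm wide and 28 mm high, then an 8 mm thick tip to x = 75 mm. In the case the stop and tip are inside and the handle end (-x) sticks out
- elevator_butt (a point): handle end of the elevator, on its centre line (x -75, y 0, z 9 mm of its frame)
- elevator_tip (a point): tip end of the elevator, on its centre line (x 75, y 0, z 9 mm of its frame)
- mirror_butt (a point): handle end of the mirror, on its centre line (x -75, y 0, z 9 mm of its frame)
- mirror_tip (a point): tip end of the mirror, on its centre line (x 75, y 0, z 9 mm of its frame)
- scaler_butt (a point): handle end of the scaler, on its centre line (x -75, y 0, z 9 mm of its frame)
- scaler_tip (a point): tip end of the scaler, on its centre line (x 75, y 0, z 9 mm of its frame)
- handpiece_butt (a point): handle end of the handpiece, on its centre line (x -75, y 0, z 9 mm of its frame)
- handpiece_tip (a point): tip end of the handpiece, on its centre line (x 75, y 0, z 9 mm of its frame)
- cast: loose white plaster dental cast, 60 x 65 x 30 mm; not part of the job, to be left alone; origin centre of its underside
- rinse: loose white bottle, 60 mm in diameter, 150 mm high; not part of the job, to be left alone; origin centre of its underside
- cup: loose clear cup, 68 mm in diameter, 80 mm high; not part of the job, to be left alone; origin centre of its underside
- tweezers: loose steel tweezers, 130 mm long, lying flat; not part of the job, to be left alone; origin centre of its underside
- jar: loose amber jar, 60 mm in diameter, 70 mm high; not part of the job, to be left alone; origin centre of its underside
Mind the look-alikes: they are no part of the job. There is more than one size of the pad; the job needs the largest.

How it is judged (in metres and radians):
On the way, in this order (a step that is already met when the one before it is completed fails the run):
1. the capstan is turned to its end and the locking bar is up (value of joint capstan above 4.4 rad), for 0.2 s.
2. all the instruments present lie flat in the tray (z of each of elevator, mirror, scaler, handpiece in the frame of tray below 0.025 m and linear speed of each of elevator, mirror, scaler, handpiece below 0.03 m/s and x of elevator_butt in the frame of tray between -0.093 and 0.093 m and y of elevator_butt in the frame of tray between -0.103 and 0.103 m and z of each of elevator_butt, elevator_tip, mirror_butt, mirror_tip, scaler_butt, scaler_tip, handpiece_butt, handpiece_tip in the frame of tray below 0.035 m and x of elevator_tip in the frame of tray between -0.093 and 0.093 m and y of elevator_tip in the frame of tray between -0.103 and 0.103 m and x of mirror_butt in the frame of tray between -0.093 and 0.093 m and y of mirror_butt in the frame of tray between -0.103 and 0.103 m and x of mirror_tip in the frame of tray between -0.093 and 0.093 m and y of mirror_tip in the frame of tray between -0.103 and 0.103 m and x of scaler_butt in the frame of tray between -0.093 and 0.093 m and y of scaler_butt in the frame of tray between -0.103 and 0.103 m and x of scaler_tip in the frame of tray between -0.093 and 0.093 m and y of scaler_tip in the frame of tray between -0.103 and 0.103 m and x of handpiece_butt in the frame of tray between -0.093 and 0.093 m and y of handpiece_butt in the frame of tray between -0.103 and 0.103 m and x of handpiece_tip in the frame of tray between -0.093 and 0.093 m and y of handpiece_tip in the frame of tray between -0.103 and 0.103 m), for 0.2 s.
3. the capstan is turned back and the locking bar is down (value of joint capstan below 0.4 rad), for 0.2 s.
At the end, for the whole second after the job is handed in: Capstan back below 0.4 rad; pad flat, centre within 20 mm and sides within 0.2 rad of the mat's; each instrument present wholly inside the tray's walls, both ends within 93 mm (tray x) and 103 mm (tray y) of its centre and under 35 mm, middle under 25 mm above the tray's underside; all at rest (all of step 2 and value of joint capstan below 0.4 rad and horizontal distance between pad and mat below 0.02 m and angle between the x axis of pad and the x axis of mat, either way round below 0.2 rad and height (world z) of pad below 0.006 m and linear speed of pad below 0.02 m/s); the robot touches nothing.
It fails at once if a bystander (cast, bottle, cup, tweezers, jar) is moved more than 40 mm or a standing one is tipped over (distance of any of cast, rinse, cup, tweezers, jar from where it was at the start of the episode above 0.04 m or angle between any of rinse, cup, jar's own z axis and vertical above 0.6 rad).
It fails at once if the pad is lifted off the bench (height (world z) of pad above 0.025 m).
Of elevator, mirror, scaler, handpiece only 2 to 4 are there at a start; the rules pass over those that are not, and their reading is None.
At some moment in a run one of pad may be knocked a few centimetres aside while the robot is not near it.
Once in a run the grip may slacken for a moment while it holds something.
It also fails if it takes over 210 s, if anything falls off the work surface, if the arm or the gripper's body presses on something with over 40 N, if the wrist force passes 120 N, or if a joint passes its speed limit or range.

## Working session

There is one attempt and no reset: what is moved stays moved. The work goes in short steps, Python scripts to look and compute and a shell command to move; the robot and the scene stay as the last step left them, time stands still between calls to the robot, and variables do not carry over. Pictures are saved under pics/ and viewed, and the job is handed in when it is done.

```bash
ls; mkdir -p pics
python3 - <<'E'
from bench import *
import cv2
print(sense())
for n in ["scene","top","wrist"]:
    s=snapshot(n); cv2.imwrite(f"pics/{n}0.png",s["frame"][:,:,::-1]); print(n,s["intrinsics"],s["extrinsics"])
E
```

```text
pics
{'time': 0.0, 'joint_pos': array([ 5.82447870e+01,  7.51797169e+00,  8.53290240e+01,  4.88995706e-04,
        8.72610703e+01, -4.89411393e+00]), 'qd': array([ 0.1626698 , -0.04651337,  0.02122097,  0.03246193, -0.09766462,
        0.04610471]), 'joint_efforts': array([-2.51563026e-03, -5.69383264e+01, -5.00552559e+01, -4.25537492e-04,
        1.47849019e-02, -3.02324872e-05]), 'tool_pos': array([270.79518958, 534.80162316, 230.21702217]), 'tcp_rot': array([-1.79892370e+02, -9.70620903e-03,  1.53138868e+02]), 'ft_force': array([-0.20117092, -0.60730861,  0.02938076]), 'wrist_torque': array([-0.02465602, -0.03267133, -0.04439585]), 'finger_gap': 85.04994112008136}
scene [[475.24866515   0.         277.5501735 ]
 [  0.         475.24866515 197.12846799]
 [  0.           0.           1.        ]] [[-6.41668010e-01 -4.57196622e-01  6.15819302e-01  1.22982344e+03]
 [ 7.66982501e-01 -3.82407182e-01  5.15269434e-01  7.06098009e+02]
 [-8.57206081e-05  8.02954541e-01  5.96040265e-01  8.08994935e+02]
 [ 0.00000000e+00  0.00000000e+00  0.00000000e+00  1.00000000e+00]]
top [[398.94889343   0.         282.80492477]
 [  0.         398.94889343 213.24123221]
 [  0.           0.           1.        ]] [[ 8.44756773e-03  9.97161122e-01 -7.48220256e-02  3.78805014e+02]
 [-9.99964316e-01  8.42943894e-03 -5.58090885e-04  3.46803228e+01]
 [ 7.42011630e-05  7.48240701e-02  9.97196747e-01  1.14928165e+03]
 [ 0.00000000e+00  0.00000000e+00  0.00000000e+00  1.00000000e+00]]
wrist [[335.35675481   0.         279.21553582]
 [  0.         335.35675481 208.33524577]
 [  0.           0.           1.        ]] [[ 4.51697450e-01 -8.42833881e-01 -2.92575568e-01  1.94330814e+02]
 [ 8.92168945e-01  4.25983336e-01  1.50242375e-01  5.74257616e+02]
 [-1.99704737e-03 -3.28890934e-01  9.44365801e-01  3.72682792e+02]
 [ 0.00000000e+00  0.00000000e+00  0.00000000e+00  1.00000000e+00]]
```

View pics/scene0.png

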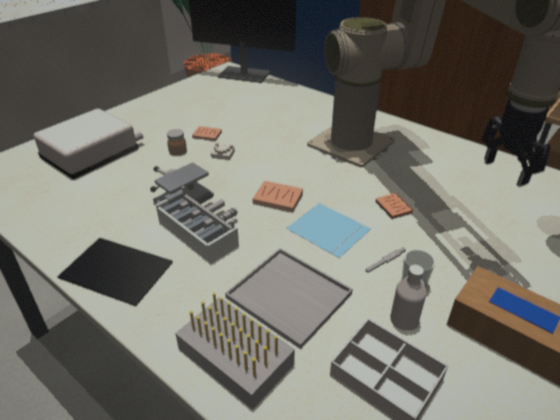

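View pics/top0.png

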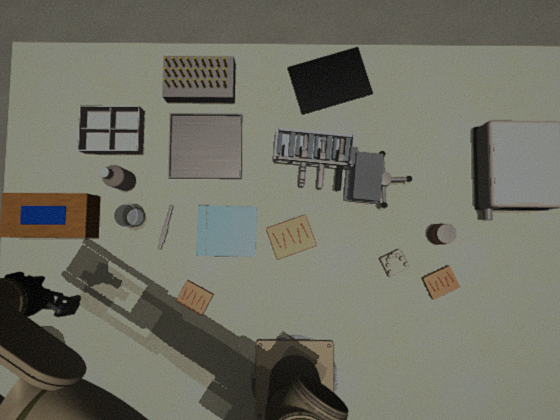

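View pics/wrist0.png

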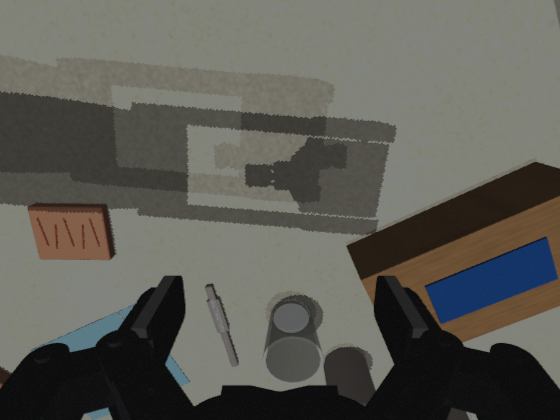

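```bash
cat > h.py <<'E'
from bench import *
import cv2, numpy as np
from scipy.spatial.transform import Rotation as R
def ray(s,px):
    K=s["intrinsics"];E=s["extrinsics"]
    d=np.linalg.inv(K)@np.array([px[0],px[1],1.]); d=np.array([d[0],-d[1],-d[2]])
    return E[:3,3],E[:3,:3]@d
def on(s,px,z):
    o,d=ray(s,px); t=(z-o[2])/d[2]; return (o+t*d)[:2]
def proj(s,P):
    E=s["extrinsics"];c=E[:3,:3].T@(np.array(P,float)-E[:3,3]); K=s["intrinsics"]
    return np.array([K[0,0]*c[0]/-c[2]+K[0,2],K[1,1]*-c[1]/-c[2]+K[1,2]])
def save(s,name,box=None,k=1):
    f=s["frame"][:,:,::-1]
    if box: f=f[box[1]:box[3],box[0]:box[2]]
    if k!=1: f=cv2.resize(f,None,fx=k,fy=k,interpolation=cv2.INTER_CUBIC)
    f=cv2.convertScaleAbs(f,alpha=1.4)
    cv2.imwrite(f"pics/{name}.png",f)
E
python3 - <<'E'
from h import *
s=snapshot("top"); save(s,"top1",(160,100,430,290),2.9)
for n,p,z in [("hub",(385,178),64),("pad",(291,236),20),("mat",(227,231),0),("tray",(205,146),16),("case",(313,148),50)]: print(n,on(s,p,z))
s=snapshot("scene"); save(s,"scene1",(140,110,340,260),4)
E
```

```text
hub [ 559.6586689  -244.53611876]
pad [399.22717666  11.6047999 ]
mat [412.40671542 195.55960446]
tray [656.47634973 261.42491947]
case [645.0218586  -47.62704243]
```

View pics/top1.png

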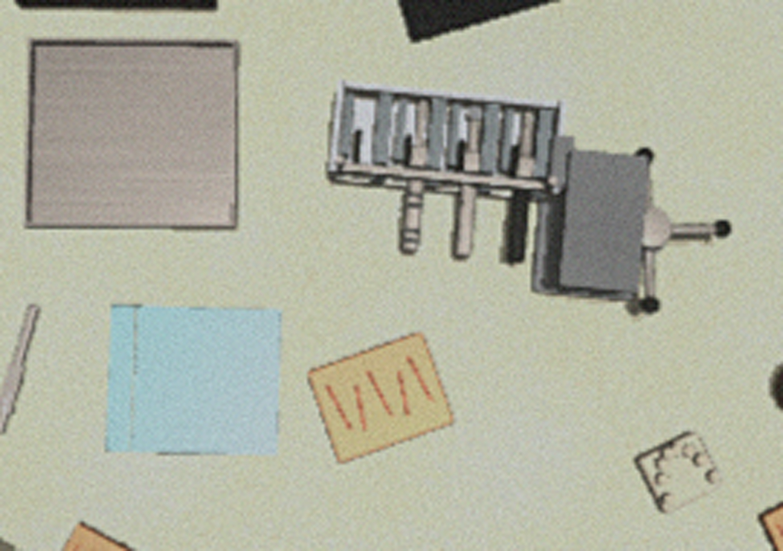

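View pics/scene1.png

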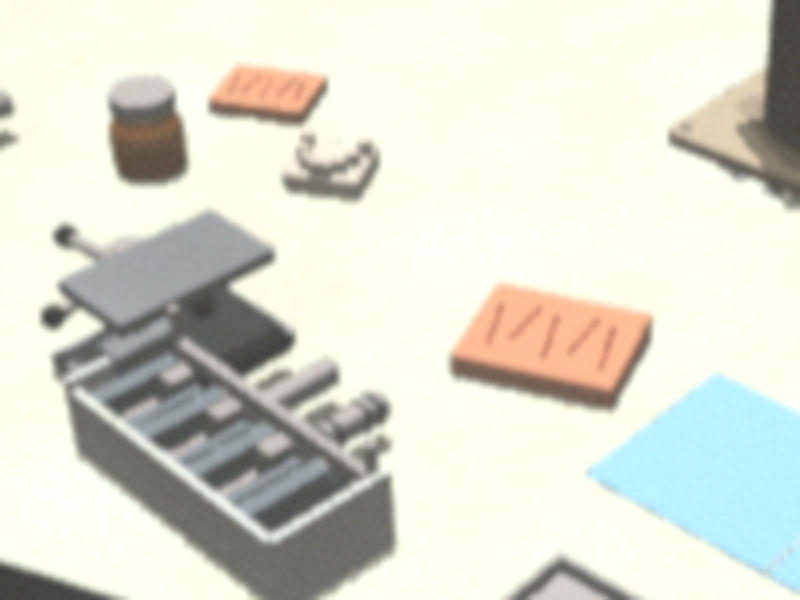

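```bash
cat >> h.py <<'E'
def to(x=None,y=None,z=None,yaw=None):
    "tool-frame shift (mm) to a world target, and turn about tool z (rad)"
    s=sense(); p=np.array(s["tool_pos"]); e=np.array(s["tcp_rot"])
    t=np.array([p[i] if v is None else v for i,v in enumerate((x,y,z))])
    M=R.from_euler("xyz",e,degrees=True)
    d=M.inv().apply(t-p)
    print("pos",p.round(1),"rot",e.round(1),"gap",round(float(s["finger_gap"]),1),"F",np.round(s["ft_force"],1),"t",round(s["time"],1))
    print("shift",d.round(1), "turn z", None if yaw is None else round(float(np.radians(-((yaw-e[2]+180)%360-180))),3))
E
python3 -m creep '{"translation":[[0,0,0],[0,0,0],[0,0,0]],"rotation":[[0,0,-0.128],[0,0,-0.128],[0,0,-0.128]],"claw":[85,85,85]}' 60
python3 -c "
from h import *
to(480,-80,260)"
```

```text
time: 0.55
tool_pos: [271.0, 535.2, 231.1]
tcp_rot: [-180.0, -0.0, 175.4]
ft_force: [-0.4, -0.3, 0.5]
finger_gap: 85.0
pos [271.  535.2 231.1] rot [-180.    -0.   175.4] gap 85.0 F [-0.4 -0.3  0.5] t 0.6
shift [-257.2 -596.6  -28.8] turn z None
```

```bash
python3 -m creep '{"translation":[[-20,-46,-2],[-20,-46,-2],[-20,-46,-2],[-20,-46,-2],[-20,-46,-2],[-20,-46,-2],[-20,-46,-2],[-20,-46,-2],[-20,-46,-2],[-20,-46,-2]],"rotation":[[0,0,0],[0,0,0],[0,0,0],[0,0,0],[0,0,0],[0,0,0],[0,0,0],[0,0,0],[0,0,0],[0,0,0]],"claw":[85,85,85,85,85,85,85,85,85,85]}'
python3 -m creep '{"translation":[[-20,-46,-2],[-20,-46,-2],[-20,-46,-2],[0,0,0],[0,0,0]],"rotation":[[0,0,0],[0,0,0],[0,0,0],[0,0,0],[0,0,0]],"claw":[85,85,85,85,85]}'
python3 - <<'E'
from h import *
to(480,-80,260)
s=snapshot("wrist"); save(s,"w1",None,1.4)
s=snapshot("top"); save(s,"t1",None,1.4)
E
```

```text
time: 1.55
tool_pos: [431.0, 59.9, 251.6]
tcp_rot: [180.0, 0.1, 175.1]
ft_force: [1.3, -0.9, 0.7]
finger_gap: 84.8
time: 2.05
tool_pos: [478.5, -81.2, 256.8]
tcp_rot: [180.0, -0.1, 175.0]
ft_force: [-1.1, -0.1, -0.0]
finger_gap: 85.0
pos [478.5 -81.2 256.8] rot [ 1.80e+02 -1.00e-01  1.75e+02] gap 85.0 F [-1.1 -0.1 -0. ] t 2.0
shift [-1.4  1.4 -3.2] turn z None
```

View pics/w1.png

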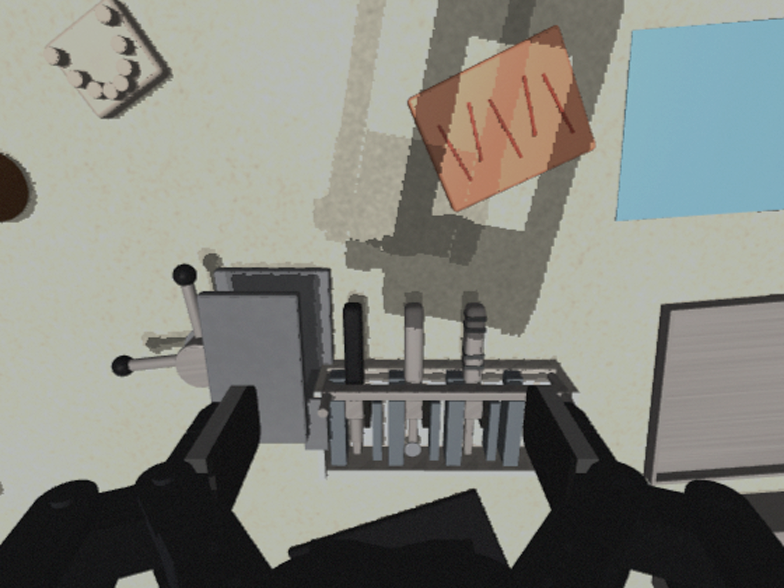

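View pics/t1.png

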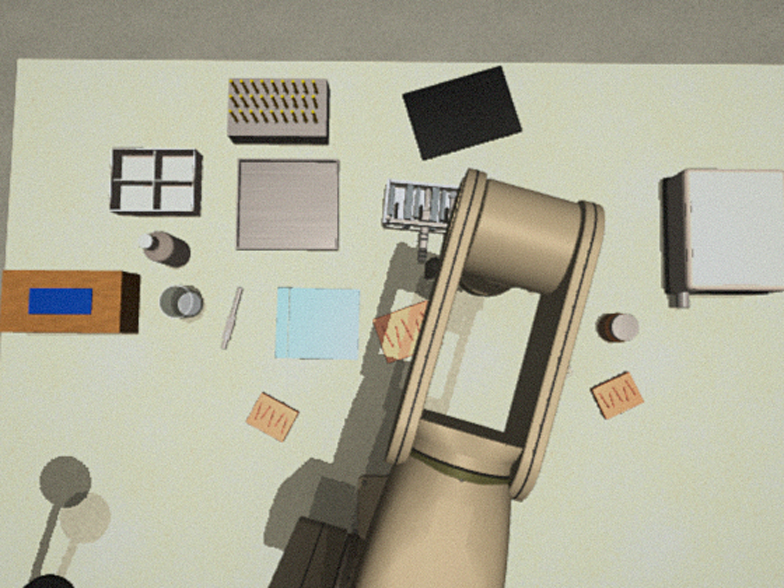

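Run:
```python
from h import *
s=snapshot("wrist"); save(s,"w2",(60,170,430,350),2.1)
for n,p,z in [("hp",(352.5,304),36),("mi",(414.5,304),36),("el",(475.5,304),36),("ball-x",(184,274),46),("ball-y",(122,366),46),("padc",(502,118),20),("slabcorner_z0",(330,268),0),("slabcorner_z20",(330,268),20),("slabcorner_z40",(330,268),40),("coverTopcorner",(299,293),75)]:
    print(n,on(s,np.array(p)/1.4,z).round(1))
s=snapshot("scene"); save(s,"s2",(140,130,260,240),6)
```

```text
hp [ 527.  -114.7]
mi [531.3 -63.6]
el [535.6 -13.3]
ball-x [ 487.1 -242.7]
ball-y [ 562.5 -313.4]
padc [392.7  13.1]
slabcorner_z0 [ 504.7 -135. ]
slabcorner_z20 [ 499.1 -131.8]
slabcorner_z40 [ 493.5 -128.7]
coverTopcorner [ 500.8 -148.1]
```

View pics/w2.png

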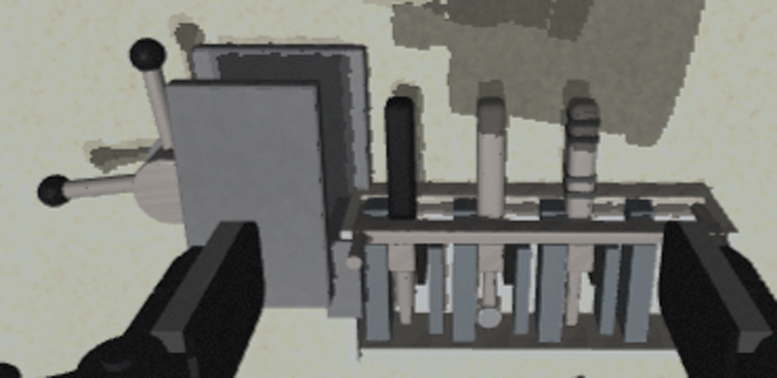

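View pics/s2.png

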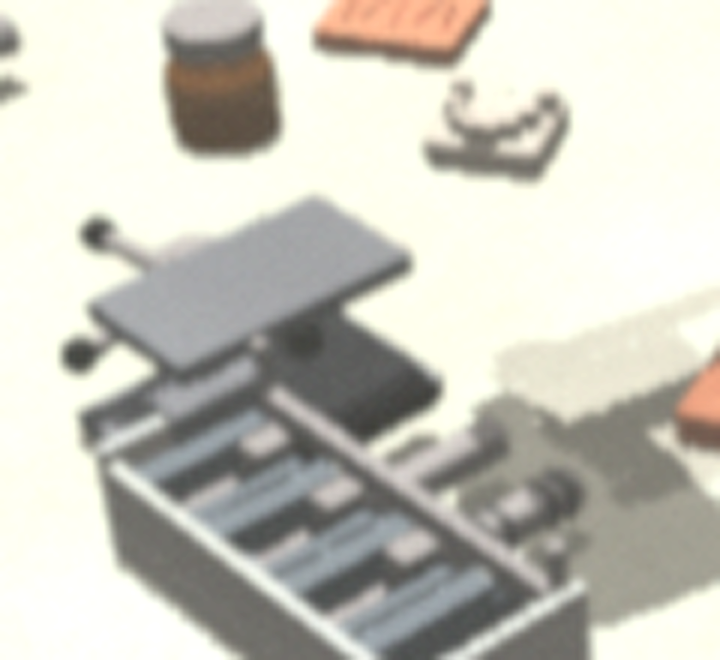

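```bash
cat >> h.py <<'E'
def tri(s1,p1,s2,p2):
    o1,d1=ray(s1,p1);o2,d2=ray(s2,p2)
    A=np.stack([d1,-d2],1); t=np.linalg.lstsq(A,o2-o1,rcond=None)[0]
    a=o1+t[0]*d1;b=o2+t[1]*d2; return ((a+b)/2).round(1),round(float(np.linalg.norm(a-b)),1)
E
python3 - <<'E'
from h import *
w=snapshot("wrist"); c=snapshot("scene")
print("slab",tri(w,(330/1.4,268/1.4),c,(213.3,193)))
print("cover",tri(w,(201/1.4,294/1.4),c,(140+315/6,130+198/6)))
print("cover2",tri(w,(299/1.4,293/1.4),c,(140+410/6,130+262/6)))
print("ballx",tri(w,(184/1.4,274/1.4),c,(140+97/6,130+234/6)), )
print("bally",tri(w,(122/1.4,366/1.4),c,(140+97/6,130+234/6)), )
E
```

```text
slab (array([ 504.7, -135.7,    8.9]), 6.5)
cover (array([ 498.3, -223. ,   71.2]), 4.0)
cover2 (array([ 504.5, -150.8,   68.8]), 4.0)
ballx (array([ 526.9, -302.4,    9.6]), 90.7)
bally (array([ 563.6, -313.7,   45.9]), 1.3)
```

Run:
```python
from h import *
H=np.array([560,-241.])
yaw=np.radians(175); tx=np.array([np.cos(yaw),np.sin(yaw)]); ty=np.array([np.sin(yaw),-np.cos(yaw)])
def P(ph,sgn=1,r=52):
    a=np.radians(ph);u=np.array([np.cos(a),np.sin(a)]);n=sgn*np.array([-u[1],u[0]])
    off=11*abs(n@tx)+14.5*abs(n@ty)+5
    return H+r*u-off*n
prev=None
for ph in range(258,373,9):
    p=P(ph); 
    if prev is not None: d=p-prev; print(ph,p.round(),"tool shift",np.round([d@tx,d@ty],1))
    prev=p
to(H[0]-28,H[1]-54,110)
```

```text
267 [ 541. -292.] tool shift [-9.2 -3.1]
276 [ 547. -295.] tool shift [-6.4 -2. ]
285 [ 554. -296.] tool shift [-7.  -1.2]
294 [ 561. -297.] tool shift [-7.6 -0.2]
303 [ 569. -297.] tool shift [-7.9  1.1]
312 [ 578. -295.] tool shift [-8.1  2.5]
321 [ 586. -292.] tool shift [-7.9  4.1]
330 [ 594. -287.] tool shift [-7.3  5.7]
339 [ 601. -280.] tool shift [-6.4  7.2]
348 [ 607. -272.] tool shift [-5.2  8.5]
357 [ 611. -264.] tool shift [-3.6  8.9]
366 [ 614. -257.] tool shift [-2.5  7. ]
pos [478.6 -79.  257.3] rot [180.    0.  175.3] gap 85.1 F [-0.4 -0.2  0.6] t 2.4
shift [ -71.1 -210.9  147.3] turn z None
```

```bash
python3 -m creep '{"translation":[[-14,-42,20],[-14,-42,20],[-14,-42,20],[-14,-42,20],[-15,-43,20],[0,0,30],[0,0,20],[0,0,0],[0,0,0],[0,0,0]],"rotation":[[0,0,0],[0,0,0],[0,0,0],[0,0,0],[0,0,0],[0,0,0],[0,0,0],[0,0,0],[0,0,0],[0,0,0]],"claw":[0,0,0,0,0,0,0,0,0,0]}'
python3 - <<'E'
from h import *
to(532,-295,37)
s=snapshot("wrist"); save(s,"w3",None,1.4)
E
```

```text
time: 3.35
tool_pos: [532.8, -296.4, 109.4]
tcp_rot: [-179.9, 0.2, 175.2]
ft_force: [0.3, -0.4, 0.8]
finger_gap: 0.1
pos [ 532.8 -296.4  109.4] rot [-179.9    0.2  175.2] gap 0.1 F [ 0.3 -0.4  0.8] t 3.4
shift [ 1.1  1.4 72.4] turn z None
```

View pics/w3.png

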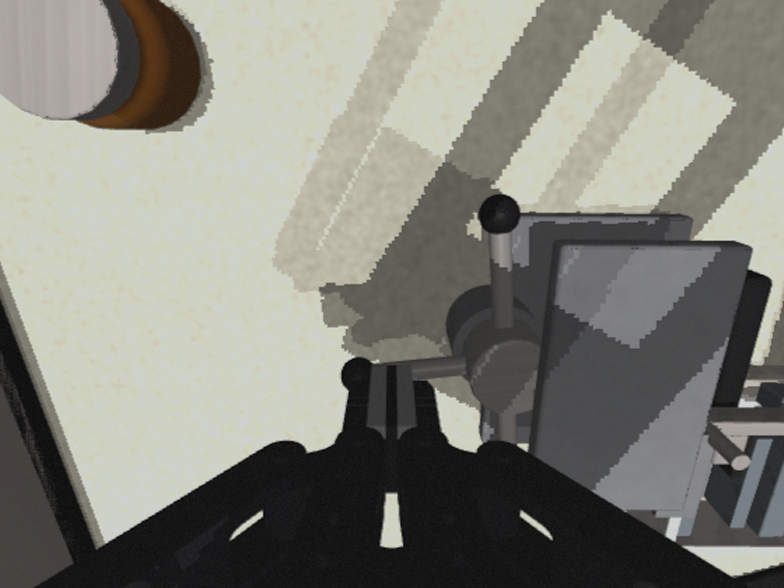

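```bash
python3 - <<'E'
from h import *
s=snapshot("wrist")
for n,p,z in [("hubtop",(510,376),64),("ball-x",(499,214),46),("ball-y",(357,377),46)]: print(n,on(s,np.array(p)/1.4,z).round(1))
print(proj(s,(532.8,-296.4,37))*1.4)
E
python3 -m creep '{"translation":[[0,0,30],[0,0,25],[0,0,17],[0,0,0]],"rotation":[[0,0,0],[0,0,0],[0,0,0],[0,0,0]],"claw":[0,0,0,0]}'
```

```text
hubtop [ 557.4 -244. ]
ball-x [ 487.  -244.5]
ball-y [ 562.3 -315.3]
[390.04286965 312.17667188]
time: 3.85
tool_pos: [530.0, -295.2, 32.9]
tcp_rot: [179.9, -0.2, 175.2]
ft_force: [-1.3, 0.0, -0.3]
finger_gap: -0.1
```

```bash
python3 -m creep '{"translation":[[-11,1,0],[-6,-2,0],[-7,-1,0],[-8,0,0],[-8,1,0],[-8,2,0],[0,0,0]],"rotation":[[0,0,0],[0,0,0],[0,0,0],[0,0,0],[0,0,0],[0,0,0],[0,0,0]],"claw":[0,0,0,0,0,0,0]}'
python3 -m creep '{"translation":[[-8,4,0],[-7,6,0],[-6,7,0],[-5,8,0],[-4,9,0],[-2,7,0],[0,0,0],[0,0,0]],"rotation":[[0,0,0],[0,0,0],[0,0,0],[0,0,0],[0,0,0],[0,0,0],[0,0,0],[0,0,0]],"claw":[0,0,0,0,0,0,0,0]}'
python3 - <<'E'
from h import *
to(525,-290,32.9)
s=snapshot("wrist"); save(s,"w4",None,1.4)
E
```

```text
time: 4.55
tool_pos: [581.2, -300.2, 36.8]
tcp_rot: [-179.9, 0.1, 175.2]
ft_force: [-1.3, -1.8, 0.1]
finger_gap: -0.1
time: 5.35
tool_pos: [615.8, -261.6, 36.1]
tcp_rot: [-180.0, 0.1, 175.2]
ft_force: [0.5, -1.1, 0.3]
finger_gap: 0.1
pos [ 615.8 -261.6   36.1] rot [-1.800e+02  1.000e-01  1.752e+02] gap 0.1 F [ 0.5 -1.1  0.3] t 5.3
shift [ 88.  -36.    3.1] turn z None
```

View pics/w4.png

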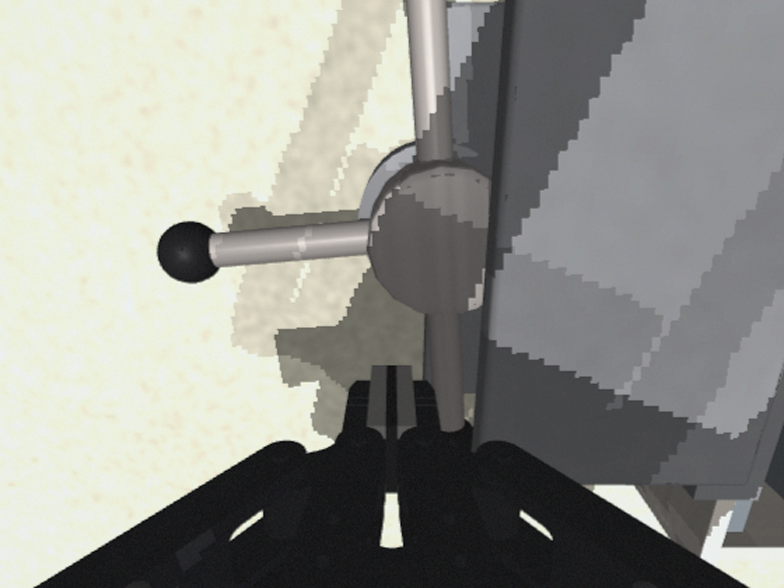

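Run:
```python
from h import *
s=snapshot("wrist")
for n,p,z in [("hubtop",(442,238),64),("ball",(188,251),46)]: 
    q=on(s,np.array(p)/1.4,z); print(n,q.round(1), np.degrees(np.arctan2(q[1]+242.5,q[0]-559)).round(1))
```

```text
hubtop [ 556.7 -243.2] -164.3
ball [ 558.5 -315. ] -90.4
```

```bash
python3 -m creep '{"translation":[[0,-12,-10],[10,-8,-34],[40,-10,0],[38,-6,0],[0,0,0],[0,0,30],[0,0,17],[0,0,0]],"rotation":[[0,0,0],[0,0,0],[0,0,0],[0,0,0],[0,0,0],[0,0,0],[0,0,0],[0,0,0]],"claw":[0,0,0,0,0,0,0,0]}'
python3 -c "
from h import *
to(541,-292,35)"
```

```text
time: 6.25
tool_pos: [522.0, -288.6, 29.0]
tcp_rot: [179.8, -0.3, 175.1]
ft_force: [-1.5, -0.1, -0.6]
finger_gap: 0.1
pos [ 522.  -288.6   29. ] rot [179.8  -0.3 175.1] gap 0.1 F [-1.5 -0.1 -0.6] t 6.2
shift [-19.2  -1.8  -6.1] turn z None
```

```bash
python3 -m creep '{"translation":[[-18,-1,0],[-7,-2,0],[-7,-1,0],[-8,0,0],[-8,1,0],[-8,2,0],[0,0,0]],"rotation":[[0,0,0],[0,0,0],[0,0,0],[0,0,0],[0,0,0],[0,0,0],[0,0,0]],"claw":[0,0,0,0,0,0,0]}'
python3 -m creep '{"translation":[[-8,4,0],[-7,6,0],[-6,7,0],[-5,8,0],[-4,9,0],[-2,8,0],[0,0,0],[0,0,0]],"rotation":[[0,0,0],[0,0,0],[0,0,0],[0,0,0],[0,0,0],[0,0,0],[0,0,0],[0,0,0]],"claw":[0,0,0,0,0,0,0,0]}'
python3 - <<'E'
from h import *
to(614,-257,35)
s=snapshot("wrist"); save(s,"w5",None,1.4)
E
```

```text
time: 6.95
tool_pos: [580.2, -295.7, 32.5]
tcp_rot: [-180.0, -0.0, 175.2]
ft_force: [-2.1, -1.5, -0.0]
finger_gap: 0.2
time: 7.75
tool_pos: [616.1, -258.3, 34.0]
tcp_rot: [-179.8, 0.1, 175.1]
ft_force: [-2.2, -5.4, 1.9]
finger_gap: -0.2
pos [ 616.1 -258.3   34. ] rot [-1.798e+02  1.000e-01  1.751e+02] gap -0.2 F [-2.2 -5.4  1.9] t 7.8
shift [ 2.2  1.1 -1. ] turn z None
```

View pics/w5.png

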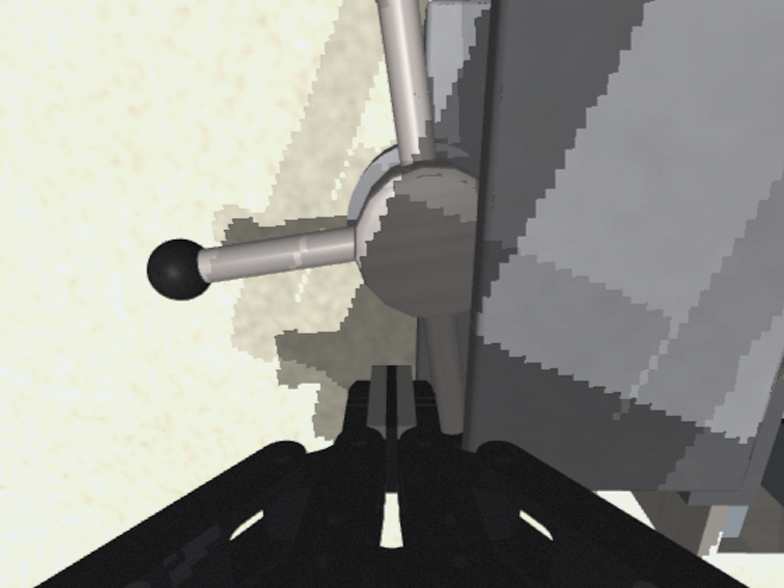

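```bash
python3 -m creep '{"translation":[[0,-12,-10],[10,-10,-34],[40,-12,0],[38,-6,0],[0,0,0],[0,0,30],[0,0,14],[0,0,0]],"rotation":[[0,0,0],[0,0,0],[0,0,0],[0,0,0],[0,0,0],[0,0,0],[0,0,0],[0,0,0]],"claw":[0,0,0,0,0,0,0,0]}'
python3 -m creep '{"translation":[[-18,-1,0],[-7,-2,0],[-7,-1,0],[-8,0,0],[-8,1,0],[-8,2,0],[0,0,0]],"rotation":[[0,0,0],[0,0,0],[0,0,0],[0,0,0],[0,0,0],[0,0,0],[0,0,0]],"claw":[0,0,0,0,0,0,0]}'
python3 -m creep '{"translation":[[-8,4,0],[-7,6,0],[-6,7,0],[-5,8,0],[-4,9,0],[0,0,0],[-2,4,0],[0,0,0]],"rotation":[[0,0,0],[0,0,0],[0,0,0],[0,0,0],[0,0,0],[0,0,0],[0,0,0],[0,0,0]],"claw":[0,0,0,0,0,0,0,0]}'
python3 - <<'E'
from h import *
to(614,-257,35)
s=snapshot("wrist"); save(s,"w6",None,1.4)
E
```

```text
time: 8.6
tool_pos: [522.8, -287.8, 29.9]
tcp_rot: [179.9, -0.2, 175.1]
ft_force: [-0.6, 1.1, 0.0]
finger_gap: 0.0
time: 9.3
tool_pos: [580.3, -294.8, 32.5]
tcp_rot: [-180.0, -0.0, 175.2]
ft_force: [-1.3, -1.6, -0.9]
finger_gap: -0.2
time: 10.1
tool_pos: [614.2, -261.7, 32.8]
tcp_rot: [-179.8, -0.0, 175.1]
ft_force: [-6.4, -8.8, 1.3]
finger_gap: 0.2
pos [ 614.2 -261.7   32.8] rot [-179.8   -0.   175.1] gap 0.2 F [-6.4 -8.8  1.3] t 10.1
shift [ 0.6  4.7 -2.2] turn z None
```

View pics/w6.png

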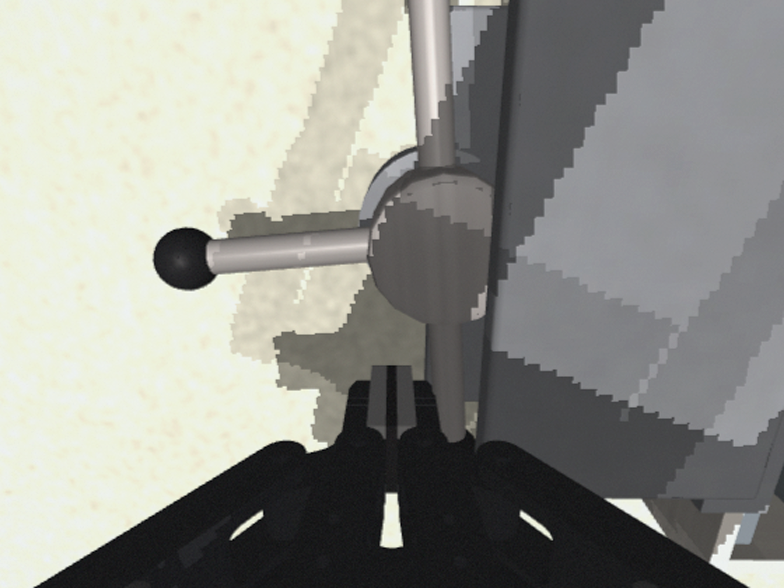

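```bash
python3 -m creep '{"translation":[[0,4,0],[0,0,0],[0,0,0]],"rotation":[[0,0,0],[0,0,0],[0,0,0]],"claw":[0,0,0]}'
python3 - <<'E'
from h import *
s=snapshot("wrist")
q=on(s,np.array((185,259))/1.4,46); print(q, np.degrees(np.arctan2(q[1]+242.5,q[0]-559)).round(1))
E
python3 -m creep '{"translation":[[0,-14,-10],[0,-10,-40],[40,-10,-50],[40,30,-50],[40,40,-30],[0,0,0],[0,0,0]],"rotation":[[0,0,0],[0,0,0],[0,0,0],[0,0,0],[0,0,0],[0,0,0],[0,0,0]],"claw":[0,0,0,0,30,30,30]}'
python3 - <<'E'
from h import *
to()
s=snapshot("wrist"); save(s,"w7",None,1.4)
s=snapshot("scene"); save(s,"s7",(140,130,260,240),6)
E
```

```text
time: 10.45
tool_pos: [614.1, -261.2, 32.9]
tcp_rot: [-179.6, 0.0, 175.0]
ft_force: [-7.4, -22.2, -2.9]
finger_gap: -0.2
[ 558.7657192 -314.6288438] -90.2
time: 11.2
tool_pos: [527.7, -226.9, 181.6]
tcp_rot: [-179.9, 0.2, 175.2]
ft_force: [0.9, -0.4, -0.4]
finger_gap: 30.1
pos [ 527.7 -226.9  181.6] rot [-179.9    0.2  175.2] gap 30.1 F [ 0.9 -0.4 -0.4] t 11.2
shift [0. 0. 0.] turn z None
```

View pics/w7.png

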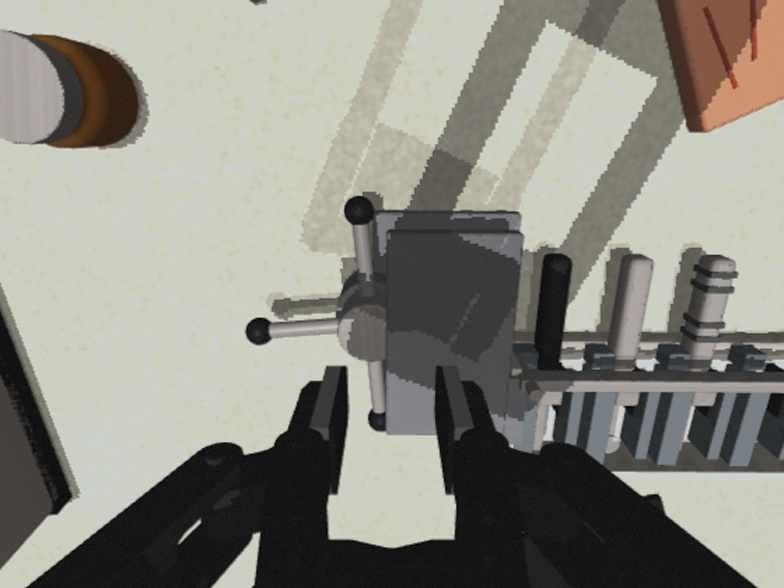

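View pics/s7.png

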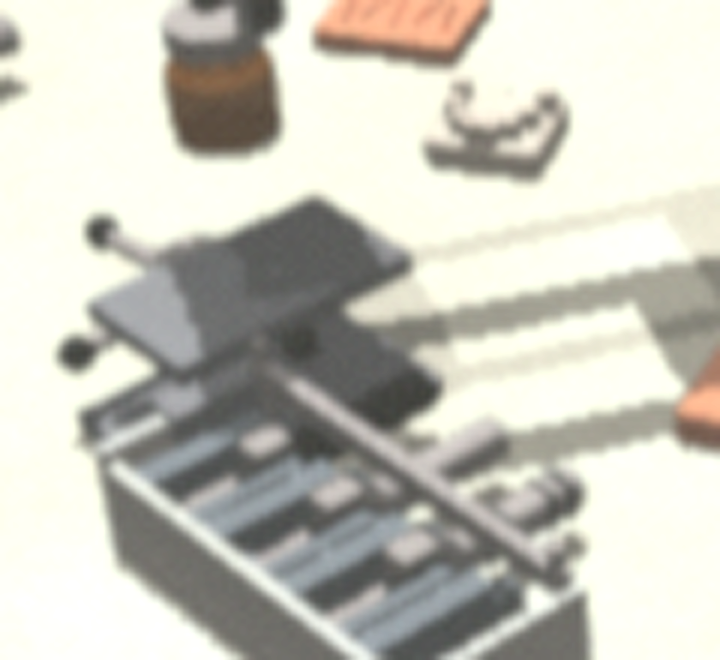

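Run:
```python
from h import *
to(561,-15,100)
```

```text
pos [ 527.4 -227.4  179.4] rot [180.    0.  175.1] gap 30.0 F [-0.3 -0.8 -0.4] t 11.3
shift [-15.5 214.4  79.4] turn z None
```

```bash
python3 -m creep '{"translation":[[-3,43,0],[-3,43,0],[-3,43,0],[-3,43,20],[-3,43,30],[0,0,25],[0,0,0],[0,0,0]],"rotation":[[0,0,0],[0,0,0],[0,0,0],[0,0,0],[0,0,0],[0,0,0],[0,0,0],[0,0,0]],"claw":[34,34,34,34,34,34,34,34]}'
python3 - <<'E'
from h import *
to(561,-15,18)
s=snapshot("wrist"); save(s,"w8",None,1.4)
print(proj(s,(561,-15,38))*1.4)
E
```

```text
time: 12.1
tool_pos: [559.5, -16.6, 104.9]
tcp_rot: [-180.0, -0.2, 175.1]
ft_force: [0.3, 0.1, 0.3]
finger_gap: 34.0
pos [559.5 -16.6 104.9] rot [-180.    -0.2  175.1] gap 34.0 F [0.3 0.1 0.3] t 12.1
shift [-1.6  1.7 86.9] turn z None
[393.04827469 320.11639967]
```

View pics/w8.png

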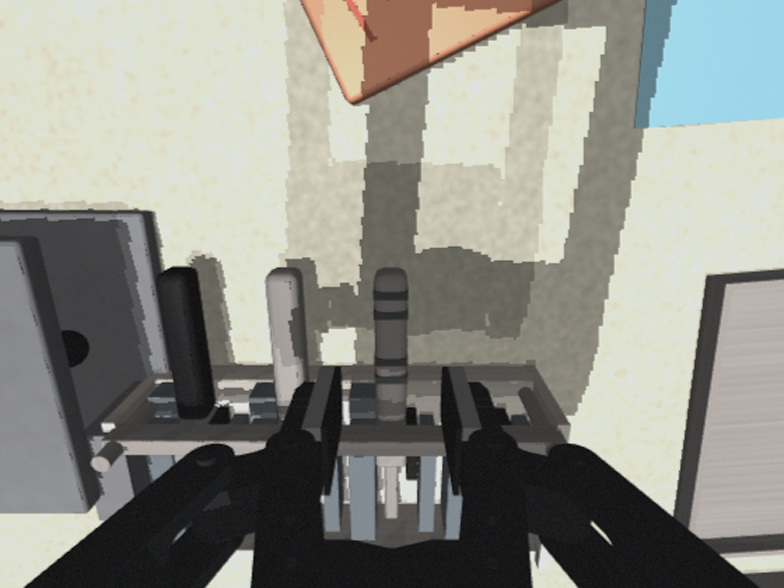

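```bash
python3 -m creep '{"translation":[[0,1,40],[0,0,30],[0,0,17],[0,0,0],[0,0,0],[0,0,0],[0,0,0],[0,0,0]],"rotation":[[0,0,0],[0,0,0],[0,0,0],[0,0,0],[0,0,0],[0,0,0],[0,0,0],[0,0,0]],"claw":[34,34,34,0,0,0,0,0]}' 80
python3 - <<'E'
from h import *
to()
s=snapshot("wrist"); save(s,"w9",None,1.4)
E
```

```text
time: 12.95
tool_pos: [559.7, -16.3, 20.0]
tcp_rot: [-179.9, -0.0, 175.1]
ft_force: [-4.3, -4.3, -6.3]
finger_gap: 13.9
pos [559.7 -16.3  20. ] rot [-179.9   -0.   175.1] gap 13.9 F [-4.3 -4.3 -6.3] t 12.9
shift [0. 0. 0.] turn z None
```

View pics/w9.png

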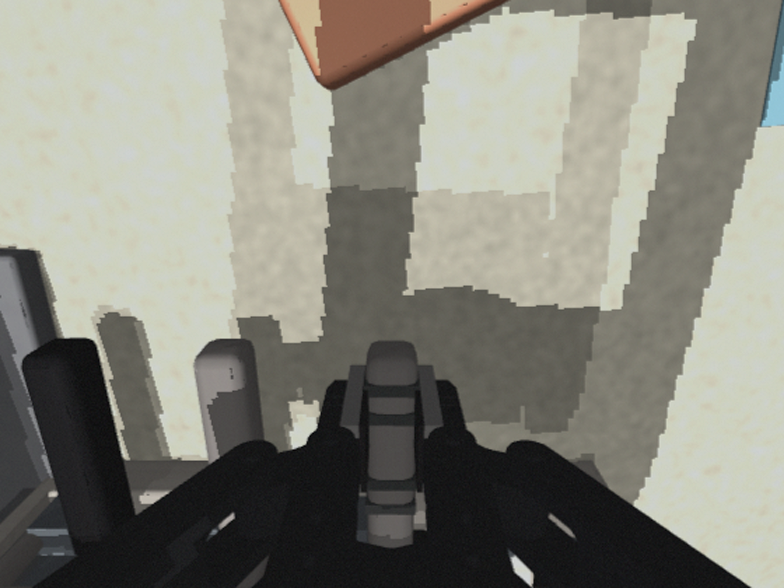

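```bash
python3 -m creep '{"translation":[[5,0,0],[6,0,0],[8,0,0],[8,0,0],[8,0,0]],"rotation":[[0,0,0],[0,0,0],[0,0,0],[0,0,0],[0,0,0]],"claw":[0,0,0,0,0]}' 80
python3 -m creep '{"translation":[[10,0,0],[10,0,0],[10,0,0],[10,0,0],[10,0,0],[10,0,0],[5,0,0],[0,0,0]],"rotation":[[0,0,0],[0,0,0],[0,0,0],[0,0,0],[0,0,0],[0,0,0],[0,0,0],[0,0,0]],"claw":[0,0,0,0,0,0,0,0]}' 80
python3 - <<'E'
from h import *
to()
s=snapshot("wrist"); save(s,"w10",None,1.4)
s=snapshot("top"); save(s,"t10",(160,100,430,290),2.9)
E
```

```text
time: 13.5
tool_pos: [526.7, -12.6, 21.4]
tcp_rot: [180.0, 0.2, 175.1]
ft_force: [0.1, 0.9, -0.8]
finger_gap: 13.9
time: 14.3
tool_pos: [459.9, -6.6, 19.2]
tcp_rot: [-180.0, 0.0, 175.1]
ft_force: [0.6, 0.4, -0.7]
finger_gap: 14.1
pos [459.9  -6.6  19.2] rot [-180.     0.   175.1] gap 14.1 F [ 0.6  0.4 -0.7] t 14.3
shift [0. 0. 0.] turn z None
```

View pics/w10.png

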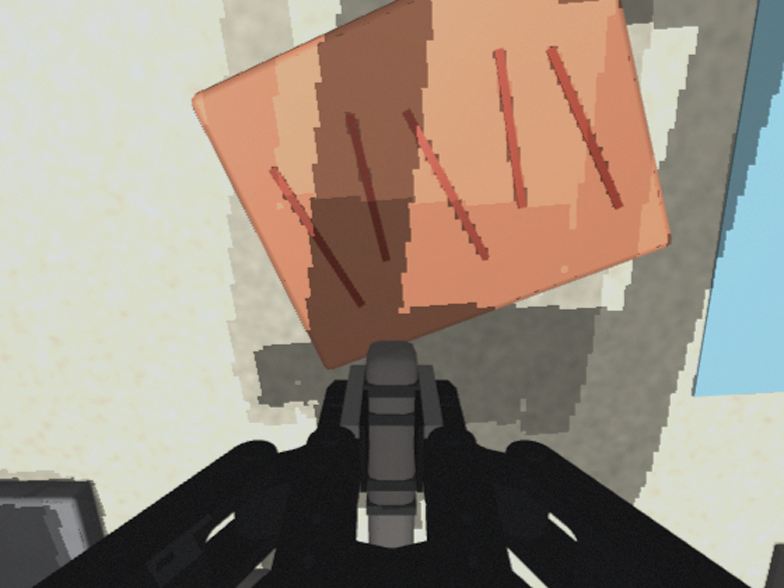

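View pics/t10.png

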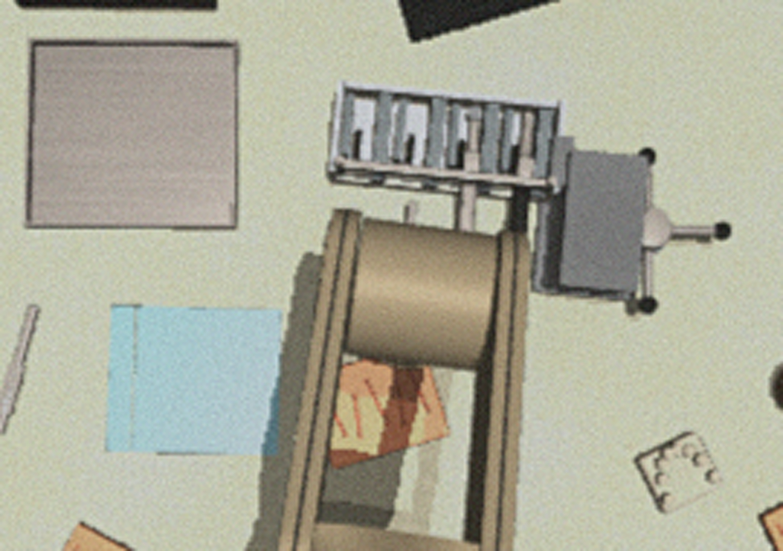

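Run:
```python
from h import *
s=snapshot("top")
C=[on(s,np.array(p)/2.9+[160,100],16) for p in [(30,40),(239,41),(26,228),(237,228)]]
for c in C: print(c.round(1))
print("centre",np.mean(C,0).round(1),"yaw",np.degrees(np.arctan2(*( -(C[0]-C[1])*[1,-1]))).round(2))
C=[on(s,np.array(p)/2.9+[160,100],0) for p in [(109,305),(281,310),(106,452),(276,455)]]
print("mat",np.mean(C,0).round(1)); print(np.array(C).round(1))
```

```text
[750.6 364.2]
[751.3 155. ]
[560.6 362.6]
[562.4 153.9]
centre [656.2 258.9] yaw 0.21
mat [412.1 196.8]
[[486.4 282.1]
 [482.8 110.4]
 [340.5 281.5]
 [338.9 113.4]]
```

```bash
python3 -m creep '{"translation":[[0,0,-30],[0,0,-30],[0,0,0]],"rotation":[[0,0,0],[0,0,0],[0,0,-0.085]],"claw":[0,0,0]}' 80
python3 - <<'E'
from h import *
to(602,319,60,180)
E
```

```text
time: 14.75
tool_pos: [463.5, -7.0, 83.3]
tcp_rot: [-180.0, 0.4, -180.0]
ft_force: [0.6, 0.2, -0.2]
finger_gap: 14.5
pos [463.5  -7.   83.3] rot [-180.     0.4 -180. ] gap 14.5 F [ 0.6  0.2 -0.2] t 14.8
shift [-138.5  325.9   23.9] turn z 0.001
```

```bash
python3 -m creep '{"translation":[[0,40,0],[-15,40,0],[-20,40,0],[-20,40,0],[-20,40,0],[-20,40,0],[-20,40,0],[-23,46,0],[0,0,0],[0,0,0]],"rotation":[[0,0,0],[0,0,0],[0,0,0],[0,0,0],[0,0,0],[0,0,0],[0,0,0],[0,0,0],[0,0,0],[0,0,0]],"claw":[0,0,0,0,0,0,0,0,0,0]}' 80
python3 - <<'E'
from h import *
to(602,319,10,180)
s=snapshot("wrist"); save(s,"w11",None,1.4)
E
```

```text
time: 15.75
tool_pos: [597.0, 318.9, 77.0]
tcp_rot: [-179.9, -0.1, -179.9]
ft_force: [-1.7, 0.5, -1.5]
finger_gap: 14.3
pos [597.  318.9  77. ] rot [-1.799e+02 -1.000e-01 -1.799e+02] gap 14.3 F [-1.7  0.5 -1.5] t 15.8
shift [-5.1  0.2 67. ] turn z 0.002
```

View pics/w11.png

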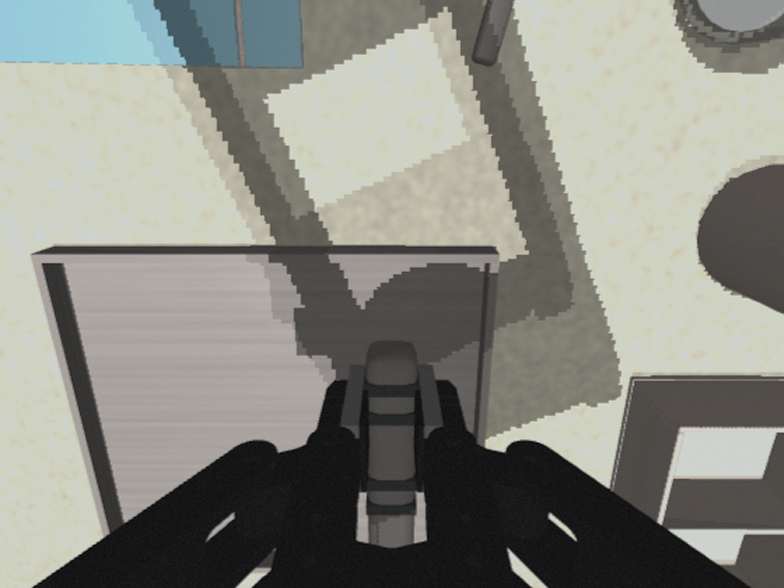

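```bash
python3 - <<'E'
from h import *
s=snapshot("wrist")
for p in [(35,254),(498,254)]: print(on(s,np.array(p)/1.4,16).round(1))
E
python3 -m creep '{"translation":[[-2,-6,30],[-2,0,25],[0,0,12],[0,0,0],[0,0,0]],"rotation":[[0,0,0],[0,0,0],[0,0,0],[0,0,0],[0,0,0]],"claw":[0,0,0,0,0]}' 80
```

```text
[564.6 159. ]
[564.3 366.5]
time: 16.35
tool_pos: [602.0, 311.8, 13.1]
tcp_rot: [180.0, 0.0, 180.0]
ft_force: [0.7, 0.8, -0.7]
finger_gap: 14.1
```

```bash
python3 -m creep '{"translation":[[0,0,5],[0,0,2],[0,0,0],[0,0,0],[0,0,0],[0,0,0],[0,0,-40],[0,0,-40],[0,0,0]],"rotation":[[0,0,0],[0,0,0],[0,0,0],[0,0,0],[0,0,0],[0,0,0],[0,0,0],[0,0,0],[0,0,0]],"claw":[0,0,0,30,30,30,34,34,34]}' 80
python3 - <<'E'
from h import *
to(556.5,-65.5,100,175)
s=snapshot("wrist"); save(s,"w12",None,1.4)
s=snapshot("top"); save(s,"t12",(160,100,430,290),2.9)
E
```

```text
time: 17.25
tool_pos: [606.1, 314.1, 93.2]
tcp_rot: [179.7, 0.6, -180.0]
ft_force: [1.3, 0.3, 0.7]
finger_gap: 34.1
pos [606.1 314.1  93.2] rot [ 179.7    0.6 -180. ] gap 34.1 F [1.3 0.3 0.7] t 17.2
shift [  49.6 -379.5   -9.1] turn z 0.088
```

View pics/w12.png

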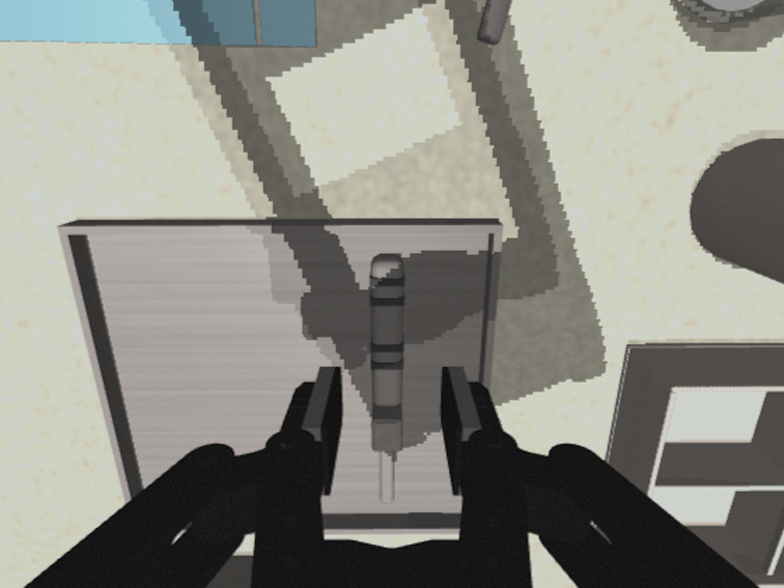

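View pics/t12.png

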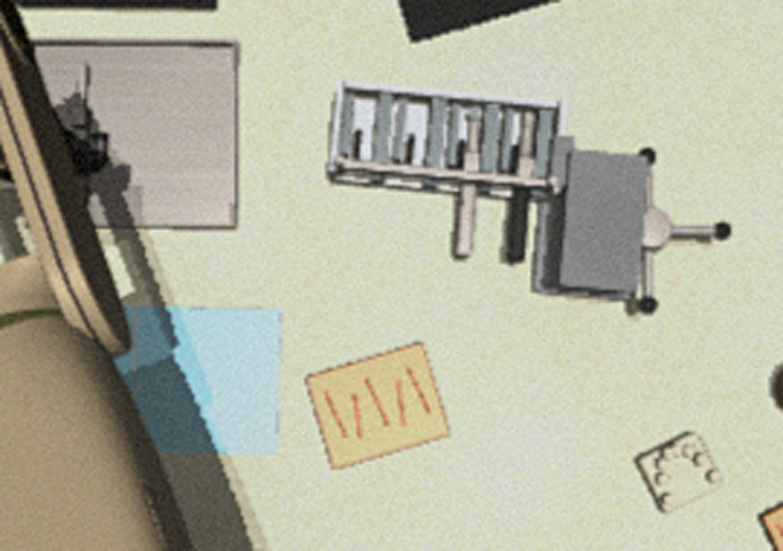

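```bash
python3 -m creep '{"translation":[[0,0,0],[10,-42,0],[10,-42,0],[10,-42,0],[10,-42,0],[10,-42,0],[10,-42,0],[10,-42,0],[10,-42,0]],"rotation":[[0,0,0.087],[0,0,0],[0,0,0],[0,0,0],[0,0,0],[0,0,0],[0,0,0],[0,0,0],[0,0,0]],"claw":[34,34,34,34,34,34,34,34,34]}' 80
python3 - <<'E'
from h import *
to(555.5,-67,60,175)
E
```

```text
time: 18.25
tool_pos: [490.7, -16.9, 83.3]
tcp_rot: [180.0, -0.1, 175.0]
ft_force: [0.1, -0.1, -0.3]
finger_gap: 34.0
pos [490.7 -16.9  83.3] rot [ 1.80e+02 -1.00e-01  1.75e+02] gap 34.0 F [ 0.1 -0.1 -0.3] t 18.2
shift [-68.9 -44.3  23.1] turn z 0.001
```

```bash
python3 -m creep '{"translation":[[-34,-22,0],[-34,-22,0],[0,0,0],[0,0,0]],"rotation":[[0,0,0],[0,0,0],[0,0,0],[0,0,0]],"claw":[34,34,34,34]}' 80
python3 - <<'E'
from h import *
to(555.5,-67,20,175)
s=snapshot("wrist"); save(s,"w13",None,1.4)
E
```

```text
time: 18.65
tool_pos: [555.6, -65.7, 83.0]
tcp_rot: [180.0, -0.2, 174.9]
ft_force: [-0.6, 0.1, -0.5]
finger_gap: 34.1
pos [555.6 -65.7  83. ] rot [180.   -0.2 174.9] gap 34.1 F [-0.6  0.1 -0.5] t 18.6
shift [-0.3 -1.3 63. ] turn z -0.001
```

View pics/w13.png

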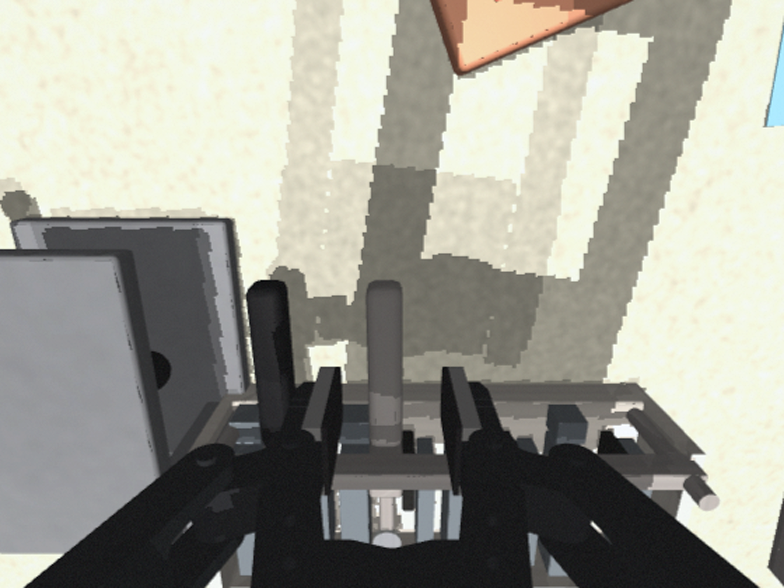

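```bash
python3 -m creep '{"translation":[[0,-1,30],[0,0,22],[0,0,11],[0,0,0],[0,0,0],[0,0,0],[0,0,0],[0,0,0]],"rotation":[[0,0,0],[0,0,0],[0,0,0],[0,0,0],[0,0,0],[0,0,0],[0,0,0],[0,0,0]],"claw":[34,34,34,0,0,0,0,0]}' 80
python3 -m creep '{"translation":[[5,0,0],[6,0,0],[8,0,0],[8,0,0],[8,0,0],[10,0,0],[10,0,0],[10,0,0]],"rotation":[[0,0,0],[0,0,0],[0,0,0],[0,0,0],[0,0,0],[0,0,0],[0,0,0],[0,0,0]],"claw":[0,0,0,0,0,0,0,0]}' 80
python3 -m creep '{"translation":[[10,0,0],[10,0,0],[10,0,0],[3,0,0],[0,0,0]],"rotation":[[0,0,0],[0,0,0],[0,0,0],[0,0,0],[0,0,0]],"claw":[0,0,0,0,0]}' 80
python3 - <<'E'
from h import *
to()
s=snapshot("wrist"); save(s,"w14",None,1.4)
E
```

```text
time: 19.5
tool_pos: [554.8, -66.7, 21.8]
tcp_rot: [-179.9, -0.2, 175.0]
ft_force: [-4.5, -4.0, -5.5]
finger_gap: 13.9
time: 20.3
tool_pos: [490.8, -60.5, 22.0]
tcp_rot: [180.0, -0.0, 175.0]
ft_force: [-0.1, -0.6, -1.5]
finger_gap: 14.0
time: 20.8
tool_pos: [458.6, -57.9, 22.0]
tcp_rot: [180.0, 0.0, 175.0]
ft_force: [0.0, 0.0, -0.9]
finger_gap: 14.0
pos [458.6 -57.9  22. ] rot [180.   0. 175.] gap 14.0 F [ 0.   0.  -0.9] t 20.8
shift [0. 0. 0.] turn z None
```

View pics/w14.png

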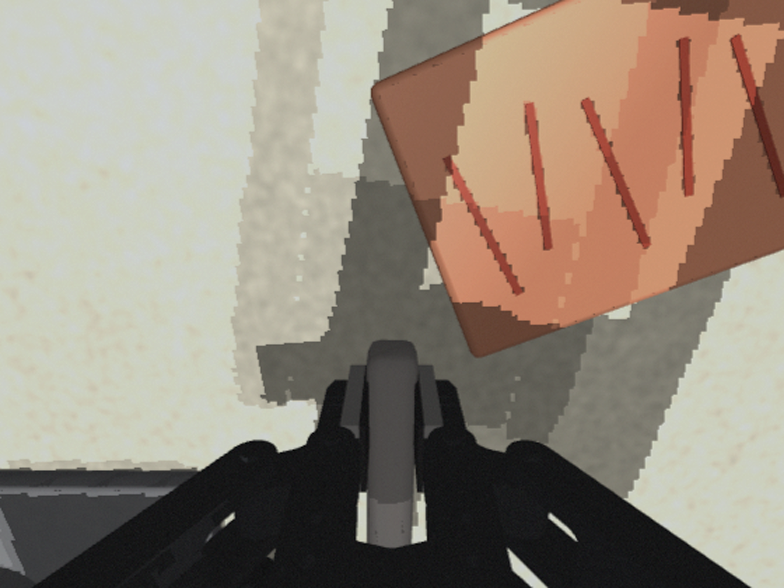

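```bash
python3 -m creep '{"translation":[[0,0,-30],[0,0,-30],[0,0,0],[0,0,0]],"rotation":[[0,0,0],[0,0,0],[0,0,-0.087],[0,0,0]],"claw":[0,0,0,0]}' 80
python3 - <<'E'
from h import *
to(602,255,60,180)
E
```

```text
time: 21.25
tool_pos: [460.4, -58.2, 83.3]
tcp_rot: [-180.0, 0.2, -179.9]
ft_force: [-0.7, -0.4, -0.7]
finger_gap: 13.9
pos [460.4 -58.2  83.3] rot [-180.     0.2 -179.9] gap 13.9 F [-0.7 -0.4 -0.7] t 21.2
shift [-142.1  313.    23.5] turn z 0.002
```

```bash
python3 -m creep '{"translation":[[0,40,0],[-15,40,0],[-20,40,0],[-20,40,0],[-20,40,0],[-20,40,0],[-22,40,0],[-25,33,0],[0,0,0],[0,0,0]],"rotation":[[0,0,0],[0,0,0],[0,0,0],[0,0,0],[0,0,0],[0,0,0],[0,0,0],[0,0,0],[0,0,0],[0,0,0]],"claw":[0,0,0,0,0,0,0,0,0,0]}' 80
python3 - <<'E'
from h import *
to(602,255,8,180)
s=snapshot("wrist"); save(s,"w15",None,1.4)
E
```

```text
time: 22.25
tool_pos: [600.1, 255.6, 79.7]
tcp_rot: [-179.9, -0.2, 180.0]
ft_force: [0.1, -0.6, -0.8]
finger_gap: 14.2
pos [600.1 255.6  79.7] rot [-179.9   -0.2  180. ] gap 14.2 F [ 0.1 -0.6 -0.8] t 22.2
shift [-2.1 -0.5 71.7] turn z -0.0
```

View pics/w15.png

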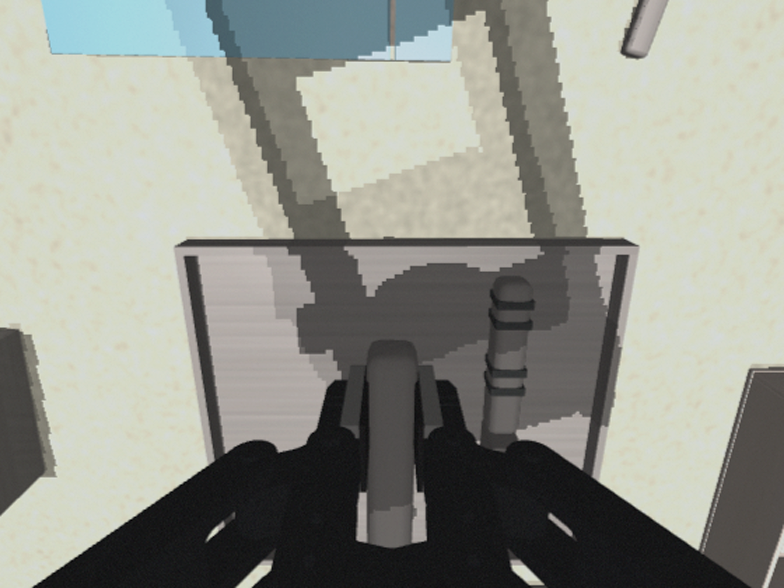

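```bash
python3 -m creep '{"translation":[[-2,0,30],[0,0,24],[0,0,12],[0,0,6],[0,0,0],[0,0,0],[0,0,0],[0,0,0]],"rotation":[[0,0,0],[0,0,0],[0,0,0],[0,0,0],[0,0,0],[0,0,0],[0,0,0],[0,0,0]],"claw":[0,0,0,0,0,30,30,30]}' 80
python3 -m creep '{"translation":[[0,0,-40],[0,0,-45],[0,0,0],[10,-42,0],[10,-42,0],[10,-42,0],[10,-42,0],[10,-42,0],[10,-42,0],[10,-42,0]],"rotation":[[0,0,0],[0,0,0],[0,0,0.087],[0,0,0],[0,0,0],[0,0,0],[0,0,0],[0,0,0],[0,0,0],[0,0,0]],"claw":[30,30,30,30,30,30,30,30,30,30]}' 80
python3 - <<'E'
from h import *
to(550.5,-118.5,90,175)
s=snapshot("top"); save(s,"t15",(160,100,430,290),2.9)
E
```

```text
time: 23.1
tool_pos: [603.9, 255.5, 11.5]
tcp_rot: [180.0, 0.1, -180.0]
ft_force: [-0.3, 0.3, 0.3]
finger_gap: 30.1
time: 24.1
tool_pos: [507.5, -33.2, 95.9]
tcp_rot: [-180.0, 0.1, 175.0]
ft_force: [-0.3, -0.2, 1.0]
finger_gap: 30.0
pos [507.5 -33.2  95.9] rot [-1.80e+02  1.00e-01  1.75e+02] gap 30.0 F [-0.3 -0.2  1. ] t 24.1
shift [-50.2 -81.3   6. ] turn z 0.001
```

View pics/t15.png

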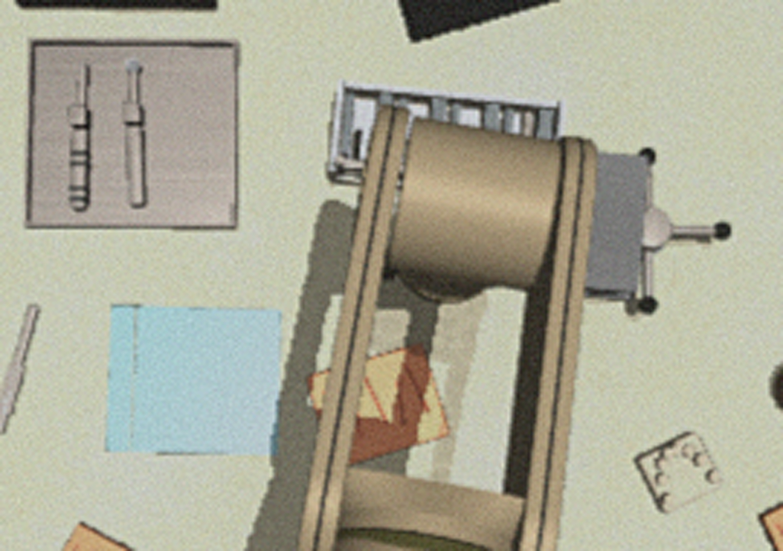

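```bash
python3 -m creep '{"translation":[[-25,-41,0],[-25,-40,0],[0,0,0],[0,0,0]],"rotation":[[0,0,0],[0,0,0],[0,0,0],[0,0,0]],"claw":[26,26,26,26]}' 80
python3 - <<'E'
from h import *
to(550.5,-118.5,22,175)
s=snapshot("wrist"); save(s,"w16",None,1.4)
E
```

```text
time: 24.55
tool_pos: [550.9, -117.8, 95.4]
tcp_rot: [180.0, 0.0, 174.9]
ft_force: [-0.7, 0.4, -0.3]
finger_gap: 26.0
pos [ 550.9 -117.8   95.4] rot [180.    0.  174.9] gap 26.0 F [-0.7  0.4 -0.3] t 24.6
shift [ 0.3 -0.8 73.4] turn z -0.002
```

View pics/w16.png

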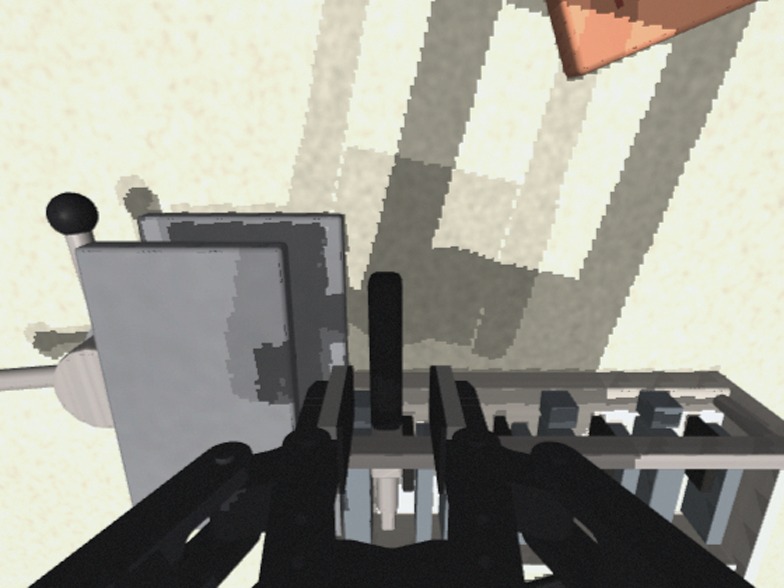

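```bash
python3 -m creep '{"translation":[[0,-1,30],[0,0,15],[0,0,0]],"rotation":[[0,0,0],[0,0,0],[0,0,0]],"claw":[26,26,26]}' 80
python3 - <<'E'
from h import *
s=snapshot("wrist"); save(s,"w17",None,1.4)
E
```

```text
time: 24.9
tool_pos: [547.6, -115.9, 47.0]
tcp_rot: [179.9, -0.3, 175.1]
ft_force: [-0.5, 0.1, 0.0]
finger_gap: 25.9
```

View pics/w17.png

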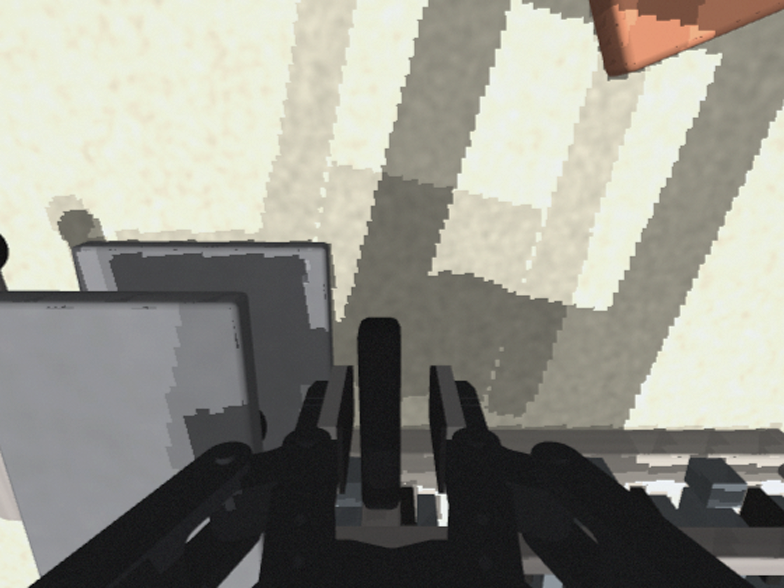

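Run:
```python
from h import *
s=snapshot("wrist"); st=sense(); M=R.from_euler("xyz",st["tcp_rot"],degrees=True)
to(548.5,-120,22,175)
for n,px in [("knuckle top-left",(228,445)),("elbow",(300,432)),("tip outer",(318,384)),("pad",(351,368)),("linkleft",(120,520))]:
    o,d=ray(s,np.array(px)/1.4); o=M.inv().apply(o-st["tool_pos"]); d=M.inv().apply(d)
    for X in (0,11,20): 
        t=(X-o[0])/d[0]; print(n,X,(o+t*d).round(0))
```

```text
pos [ 549.9 -116.9   49.9] rot [ 1.800e+02 -1.000e-01  1.751e+02] gap 26.0 F [ 0.7 -0.2  0.1] t 25.0
shift [ 1.1 -3.3 27.9] turn z 0.002
knuckle top-left 0 [  0. -46. -27.]
knuckle top-left 11 [ 11. -40. -41.]
knuckle top-left 20 [ 20. -35. -53.]
elbow 0 [  0. -26. -21.]
elbow 11 [ 11. -23. -36.]
elbow 20 [ 20. -20. -48.]
tip outer 0 [  0. -25.   8.]
tip outer 11 [ 11. -22. -11.]
tip outer 20 [ 20. -19. -27.]
pad 0 [  0. -14.  20.]
pad 11 [ 11. -12.  -1.]
pad 20 [ 20. -11. -17.]
linkleft 0 [  0. -62. -55.]
linkleft 11 [ 11. -54. -66.]
linkleft 20 [ 20. -48. -75.]
```

```bash
python3 -m creep '{"translation":[[0,-4,0],[0,0,0],[0,0,0],[0,0,0]],"rotation":[[0,0,0],[0.105,0,0],[0.105,0,0],[0,0,0]],"claw":[26,26,26,26]}' 80
python3 - <<'E'
from h import *
to(549,-120.5,23)
s=snapshot("wrist"); save(s,"w18",None,1.4)
s=snapshot("scene"); save(s,"s18",(140,110,270,220),6)
E
```

```text
time: 25.4
tool_pos: [550.8, -120.2, 50.9]
tcp_rot: [-167.8, 0.1, 175.2]
ft_force: [0.1, -0.0, -0.2]
finger_gap: 26.0
pos [ 550.8 -120.2   50.9] rot [-1.678e+02  1.000e-01  1.752e+02] gap 26.0 F [ 0.1 -0.  -0.2] t 25.4
shift [ 1.8  5.4 27.4] turn z None
```

View pics/w18.png

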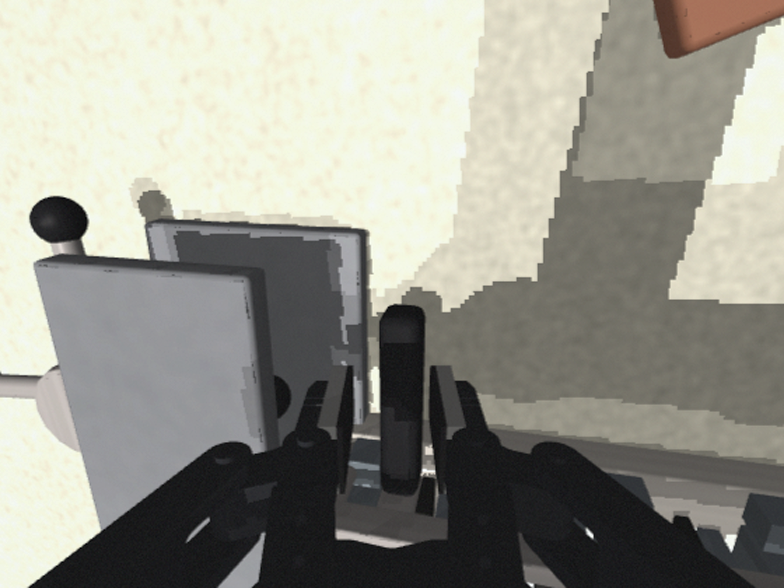

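View pics/s18.png

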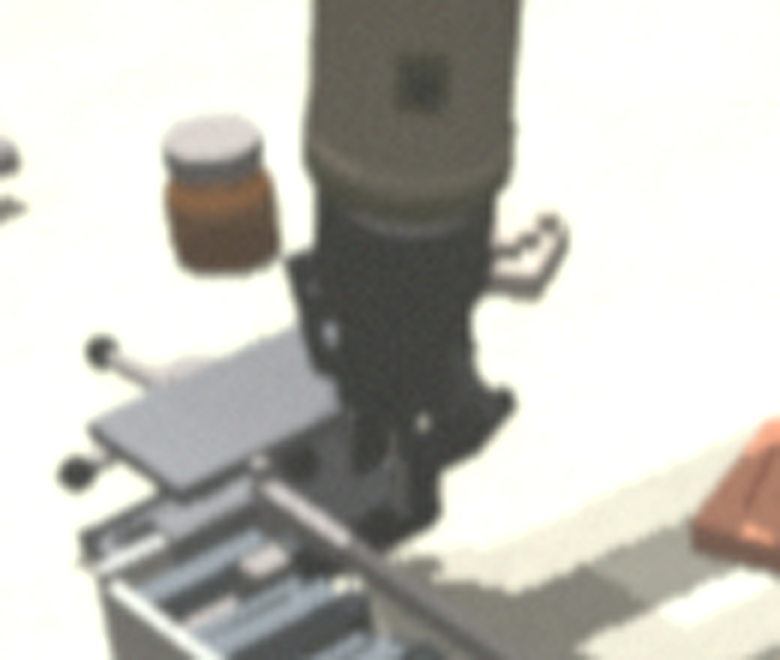

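```bash
python3 -m creep '{"translation":[[0,0,0],[0,0,0]],"rotation":[[0.105,0,0],[0,0,0]],"claw":[26,26]}' 80
python3 - <<'E'
from h import *
to(549,-121.5,25)
s=snapshot("wrist"); save(s,"w19",None,1.4)
st=sense(); M=R.from_euler("xyz",st["tcp_rot"],degrees=True)
# handle centre line in tool frame: top edges left/right at row ~400
for q in [(-119),(-120),(-121)]:
    P=np.array([548,q,38.]); print(q, (proj(s,P)*1.4).round(0), M.inv().apply(np.array([548,q,29])-st["tool_pos"]).round(1))
E
```

```text
time: 25.7
tool_pos: [550.0, -121.2, 49.9]
tcp_rot: [-161.9, -0.0, 175.1]
ft_force: [-0.7, 0.5, 0.1]
finger_gap: 25.9
pos [ 550.  -121.2   49.9] rot [-161.9   -0.   175.1] gap 25.9 F [-0.7  0.5  0.1] t 25.7
shift [ 0.9  7.4 23.8] turn z None
-119 [404. 370.] [ 2.2  8.3 19.2]
-120 [402. 370.] [ 2.1  7.4 19.5]
-121 [399. 369.] [ 2.   6.4 19.8]
```

View pics/w19.png

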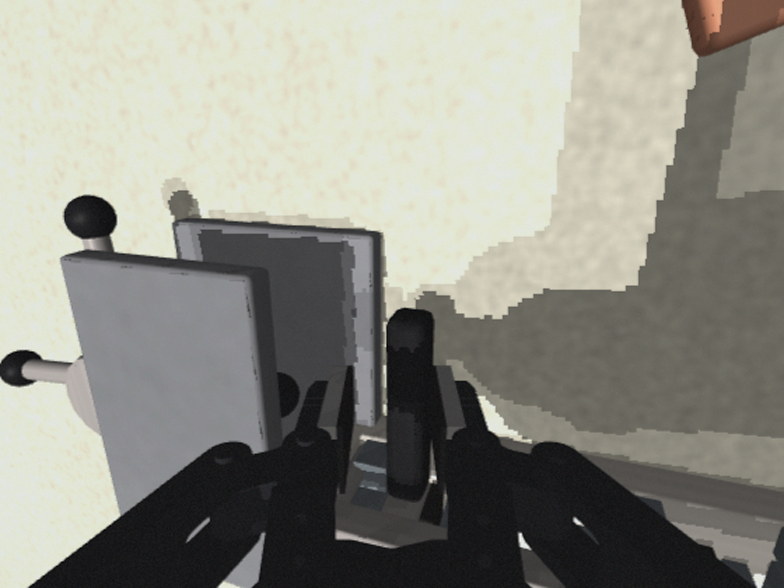

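```bash
python3 -m creep '{"translation":[[0,4,12],[0,3,8],[0,0,0]],"rotation":[[0,0,0],[0,0,0],[0,0,0]],"claw":[26,26,26]}' 80
python3 - <<'E'
from h import *
to()
s=snapshot("wrist"); save(s,"w20",None,1.4)
E
```

```text
time: 26.05
tool_pos: [548.3, -121.7, 26.5]
tcp_rot: [-162.0, -0.2, 175.0]
ft_force: [0.0, 0.2, -0.9]
finger_gap: 26.0
pos [ 548.3 -121.7   26.5] rot [-162.    -0.2  175. ] gap 26.0 F [ 0.   0.2 -0.9] t 26.1
shift [0. 0. 0.] turn z None
```

View pics/w20.png

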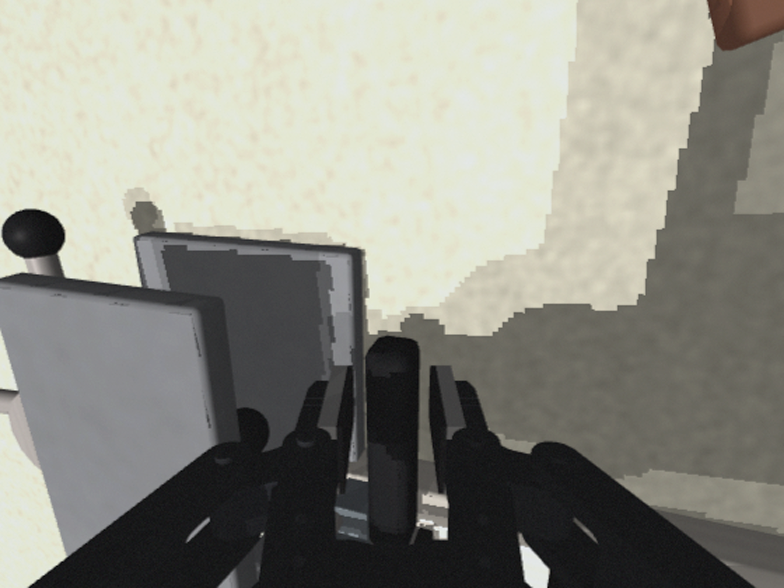

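```bash
python3 -m creep '{"translation":[[0,0,2],[0,0,0],[0,0,0],[0,0,0],[0,0,0],[0,0,0]],"rotation":[[0,0,0],[0,0,0],[0,0,0],[0,0,0],[0,0,0],[0,0,0]],"claw":[26,14,5,0,0,0]}' 60
python3 - <<'E'
from h import *
to()
s=snapshot("wrist"); save(s,"w21",None,1.4)
E
```

```text
time: 26.7
tool_pos: [550.1, -121.8, 27.0]
tcp_rot: [-162.0, 0.0, 175.0]
ft_force: [-0.5, 0.2, -0.6]
finger_gap: 15.5
pos [ 550.1 -121.8   27. ] rot [-162.    0.  175.] gap 15.5 F [-0.5  0.2 -0.6] t 26.7
shift [0. 0. 0.] turn z None
```

View pics/w21.png

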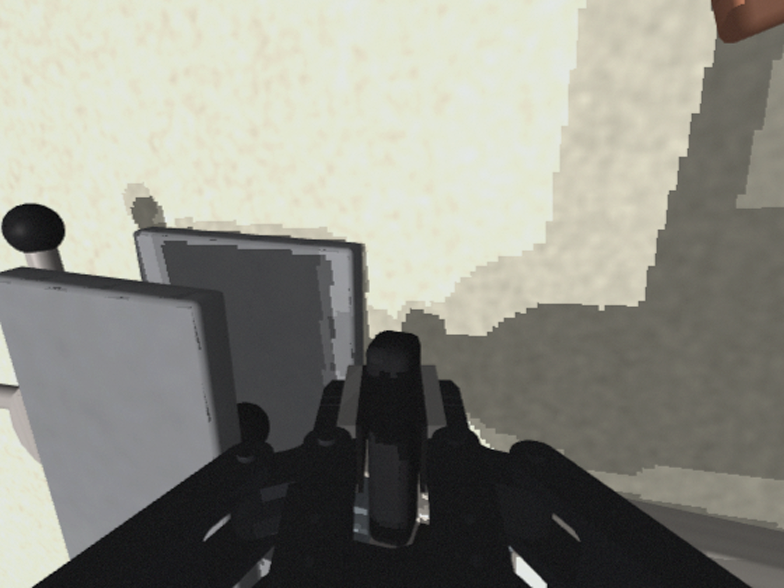

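```bash
python3 -m creep '{"translation":[[0,0,0],[4,0,0],[5,0,0],[6,0,0],[6,0,0],[6,0,0]],"rotation":[[0,0,0],[0,0,0],[0,0,0],[0,0,0],[0,0,0],[0,0,0]],"claw":[0,0,0,0,0,0]}' 90
python3 -m creep '{"translation":[[8,0,0],[8,0,0],[10,0,0],[10,0,0],[10,0,0],[10,0,0],[10,0,0],[4,0,0],[0,0,0]],"rotation":[[0,0,0],[0,0,0],[0,0,0],[0,0,0],[0,0,0],[0,0,0],[0,0,0],[0,0,0],[0,0,0]],"claw":[0,0,0,0,0,0,0,0,0]}' 90
python3 - <<'E'
from h import *
to()
s=snapshot("wrist"); save(s,"w22",None,1.4)
s=snapshot("scene"); save(s,"s22",(140,110,270,220),6)
E
```

```text
time: 27.35
tool_pos: [524.1, -119.6, 27.8]
tcp_rot: [-161.9, 0.1, 175.1]
ft_force: [-0.4, 0.4, -1.3]
finger_gap: 14.4
time: 28.25
tool_pos: [452.9, -113.4, 26.9]
tcp_rot: [-162.0, 0.0, 175.0]
ft_force: [-0.1, -0.5, -1.7]
finger_gap: 14.7
pos [ 452.9 -113.4   26.9] rot [-162.    0.  175.] gap 14.7 F [-0.1 -0.5 -1.7] t 28.2
shift [0. 0. 0.] turn z None
```

View pics/w22.png

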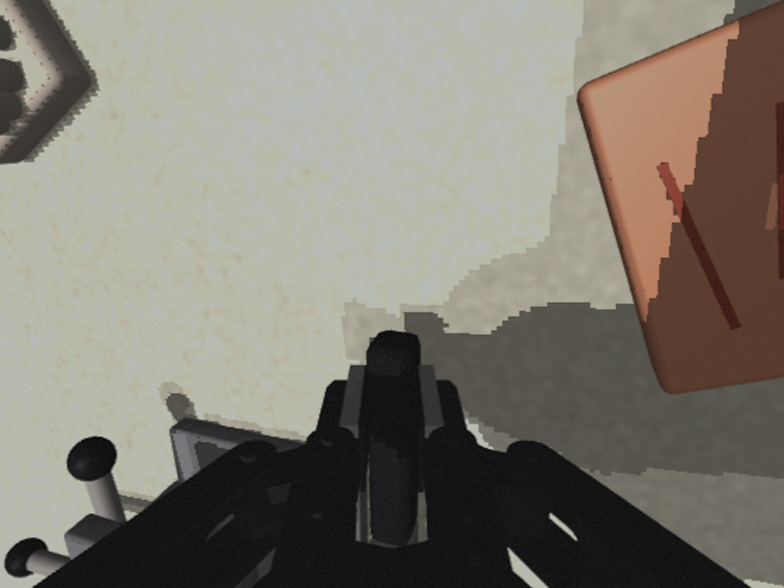

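View pics/s22.png

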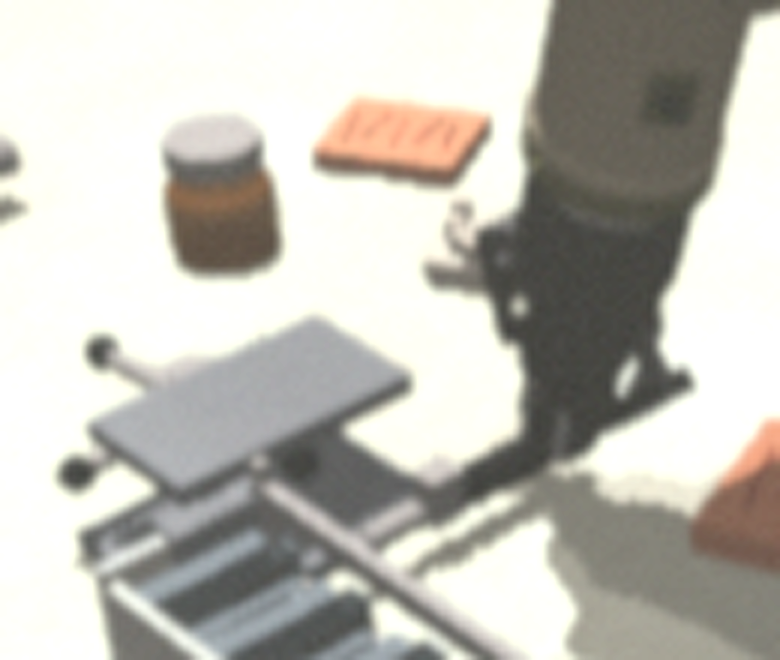

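```bash
python3 -m creep '{"translation":[[0,-9,-29],[0,-9,-29],[0,0,0],[0,0,0],[0,0,0],[0,0,0],[0,0,0]],"rotation":[[0,0,0],[0,0,0],[-0.105,0,0],[-0.105,0,0],[-0.105,0,0],[0,0,-0.087],[0,0,0]],"claw":[0,0,0,0,0,0,0]}' 90
python3 - <<'E'
from h import *
to(602,200,88)
s=snapshot("wrist"); save(s,"w23",None,1.4)
E
```

```text
time: 29.05
tool_pos: [453.8, -113.8, 87.9]
tcp_rot: [-180.0, 0.0, 180.0]
ft_force: [-0.8, -0.5, -1.3]
finger_gap: 13.5
pos [ 453.8 -113.8   87.9] rot [-180.    0.  180.] gap 13.5 F [-0.8 -0.5 -1.3] t 29.1
shift [-1.481e+02  3.139e+02 -1.000e-01] turn z None
```

View pics/w23.png

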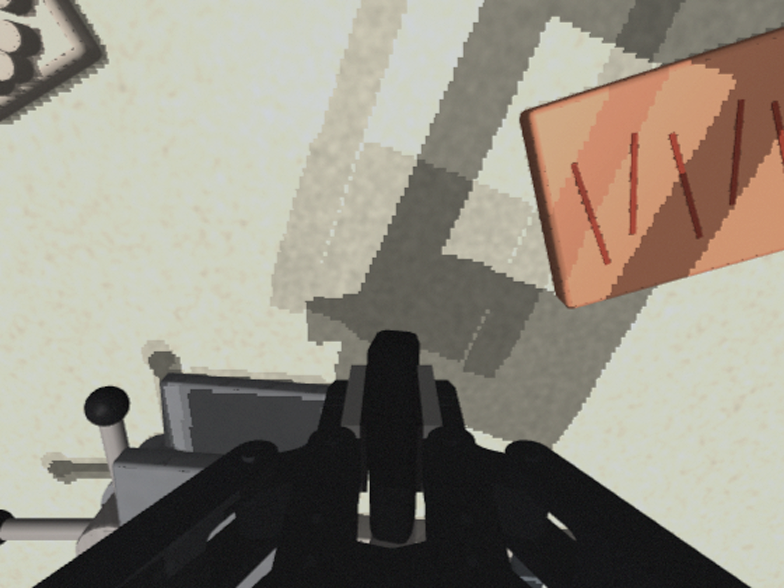

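```bash
python3 -m creep '{"translation":[[0,40,0],[-15,40,0],[-20,40,0],[-20,40,0],[-20,40,0],[-22,40,0],[-25,40,0],[-26,34,0],[0,0,0],[0,0,0]],"rotation":[[0,0,0],[0,0,0],[0,0,0],[0,0,0],[0,0,0],[0,0,0],[0,0,0],[0,0,0],[0,0,0],[0,0,0]],"claw":[0,0,0,0,0,0,0,0,0,0]}' 90
python3 - <<'E'
from h import *
to(602,200,12,180)
s=snapshot("wrist"); save(s,"w24",None,1.4)
s=snapshot("scene"); save(s,"s24",(200,160,400,310),4)
E
```

```text
time: 30.1
tool_pos: [600.8, 202.9, 86.4]
tcp_rot: [-179.9, -0.1, -179.9]
ft_force: [-0.7, -0.9, -0.8]
finger_gap: 13.5
pos [600.8 202.9  86.4] rot [-1.799e+02 -1.000e-01 -1.799e+02] gap 13.5 F [-0.7 -0.9 -0.8] t 30.1
shift [-1.3 -2.8 74.4] turn z 0.001
```

View pics/w24.png

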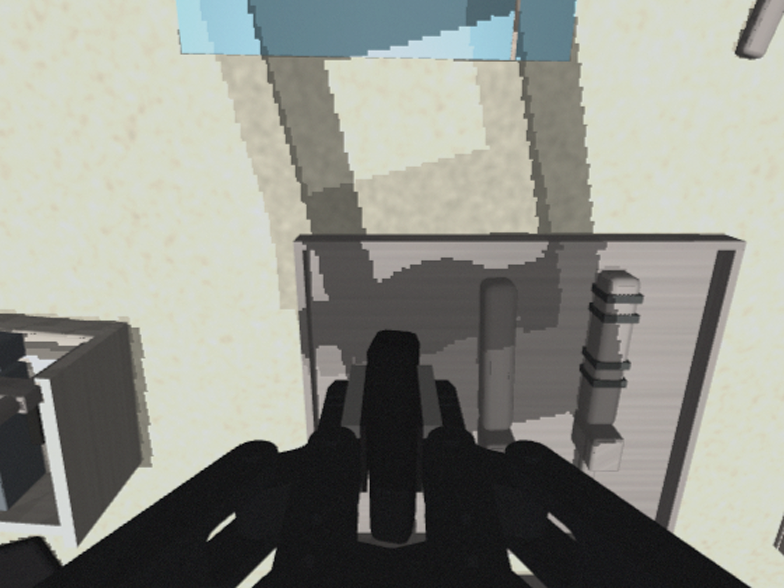

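View pics/s24.png

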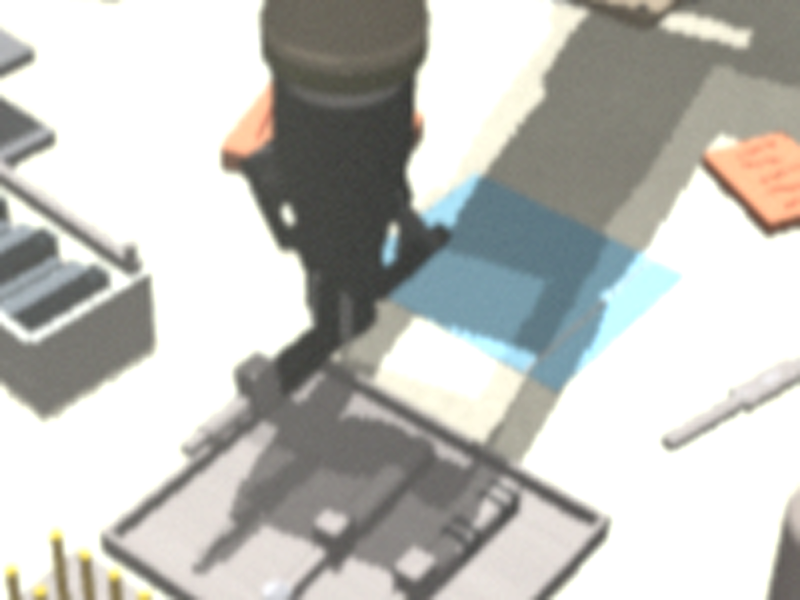

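```bash
python3 -m creep '{"translation":[[0,2,30],[0,0,24],[0,0,12],[0,0,7],[0,0,0],[0,0,0]],"rotation":[[0,0,0],[0,0,0],[0,0,0],[0,0,0],[0,0,0],[0,0,0]],"claw":[0,0,0,0,0,0]}' 90
python3 -m creep '{"translation":[[0,0,1],[0,0,0],[0,0,0],[0,0,-30],[0,0,-50],[0,0,0],[0,0,0]],"rotation":[[0,0,0],[0,0,0],[0,0,0],[0,0,0],[0,0,0],[0,0,0],[0,0,0]],"claw":[30,30,30,30,30,30,30]}' 90
python3 - <<'E'
from h import *
to()
s=snapshot("wrist"); save(s,"w25",None,1.4)
s=snapshot("scene"); save(s,"s25",(200,160,400,310),4)
E
```

```text
time: 30.8
tool_pos: [602.3, 203.3, 16.0]
tcp_rot: [180.0, 0.1, 180.0]
ft_force: [0.4, 0.3, -0.9]
finger_gap: 13.8
time: 31.5
tool_pos: [603.3, 203.9, 96.4]
tcp_rot: [179.9, 0.3, -180.0]
ft_force: [-0.1, -0.5, -0.6]
finger_gap: 30.0
pos [603.3 203.9  96.4] rot [ 179.9    0.3 -180. ] gap 30.0 F [-0.1 -0.5 -0.6] t 31.5
shift [0. 0. 0.] turn z None
```

View pics/w25.png

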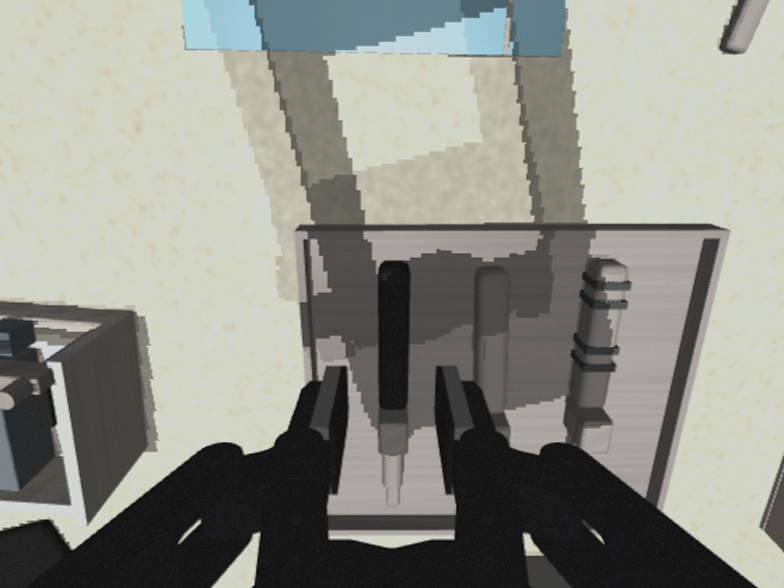

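View pics/s25.png

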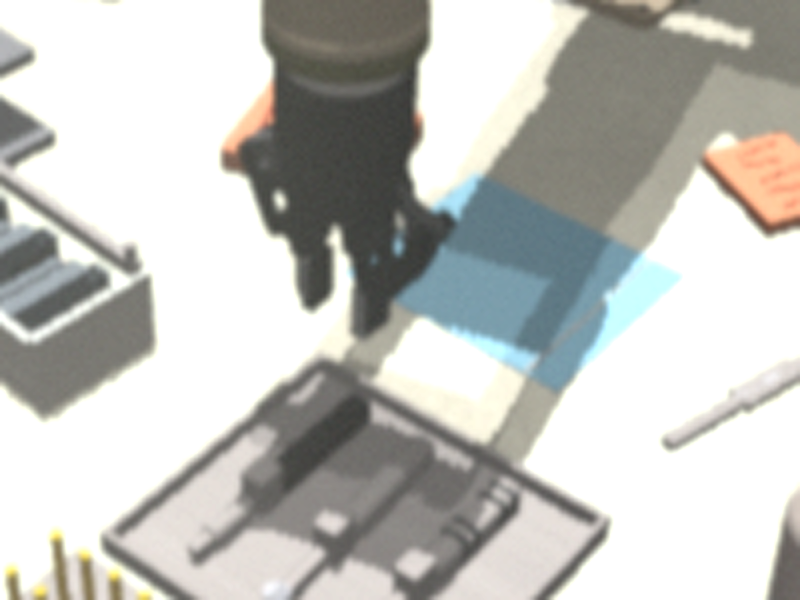

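Run:
```python
from h import *
H=np.array([559,-242.])
yaw=np.radians(175); tx=np.array([np.cos(yaw),np.sin(yaw)]); ty=np.array([np.sin(yaw),-np.cos(yaw)])
def P(ph,sgn=-1,r=52):
    a=np.radians(ph);u=np.array([np.cos(a),np.sin(a)]);n=sgn*np.array([-u[1],u[0]])
    off=11*abs(n@tx)+14.5*abs(n@ty)+5
    return H+r*u-off*n
prev=None
for ph in range(282,167,-9):
    p=P(ph); 
    if prev is not None: d=p-prev; print(ph,p.round(),"tool shift",np.round([d@tx,d@ty],1))
    prev=p
to(H[0]+28,H[1]-54,96,175)
```

```text
273 [ 580. -293.] tool shift [ 9.1 -5.1]
264 [ 570. -295.] tool shift [ 9.6 -3.3]
255 [ 563. -297.] tool shift [ 6.3 -2.1]
246 [ 556. -298.] tool shift [ 6.9 -1.3]
237 [ 549. -297.] tool shift [ 7.5 -0.3]
228 [ 541. -296.] tool shift [7.9 0.9]
219 [ 533. -293.] tool shift [8.1 2.4]
210 [ 526. -288.] tool shift [7.9 3.9]
201 [ 519. -282.] tool shift [7.4 5.5]
192 [ 513. -274.] tool shift [6.6 7. ]
183 [ 508. -266.] tool shift [5.3 8.4]
174 [ 505. -256.] tool shift [3.7 9.1]
pos [600.8 203.3  92.8] rot [-1.8e+02 -1.0e-01 -1.8e+02] gap 30.0 F [-0.7 -0.1 -0.4] t 31.6
shift [  14.  -499.3   -3. ] turn z 0.088
```

```bash
python3 -m creep '{"translation":[[0,0,-20],[-2,-45,0],[-2,-45,0],[-2,-45,0],[-2,-45,0],[-2,-45,0],[-2,-45,0],[-2,-45,0],[-4,-45,0],[-4,-45,0]],"rotation":[[0,0,0.087],[0,0,0],[0,0,0],[0,0,0],[0,0,0],[0,0,0],[0,0,0],[0,0,0],[0,0,0],[0,0,0]],"claw":[0,0,0,0,0,0,0,0,0,0]}' 60
python3 -m creep '{"translation":[[-4,-45,0],[-4,-46,0],[0,0,0],[0,0,0]],"rotation":[[0,0,0],[0,0,0],[0,0,0],[0,0,0]],"claw":[0,0,0,0]}'
python3 - <<'E'
from h import *
to(588,-294,34,175)
s=snapshot("wrist"); save(s,"w26",None,1.4)
E
```

```text
time: 32.6
tool_pos: [586.7, -203.3, 111.5]
tcp_rot: [179.9, -0.2, 175.0]
ft_force: [0.0, -0.0, -0.7]
finger_gap: 0.1
time: 33.0
tool_pos: [586.9, -293.9, 111.3]
tcp_rot: [179.9, -0.2, 174.9]
ft_force: [-0.1, -0.2, -0.6]
finger_gap: -0.0
pos [ 586.9 -293.9  111.3] rot [179.9  -0.2 174.9] gap -0.0 F [-0.1 -0.2 -0.6] t 33.0
shift [-1.4 -0.1 77.3] turn z -0.002
```

View pics/w26.png

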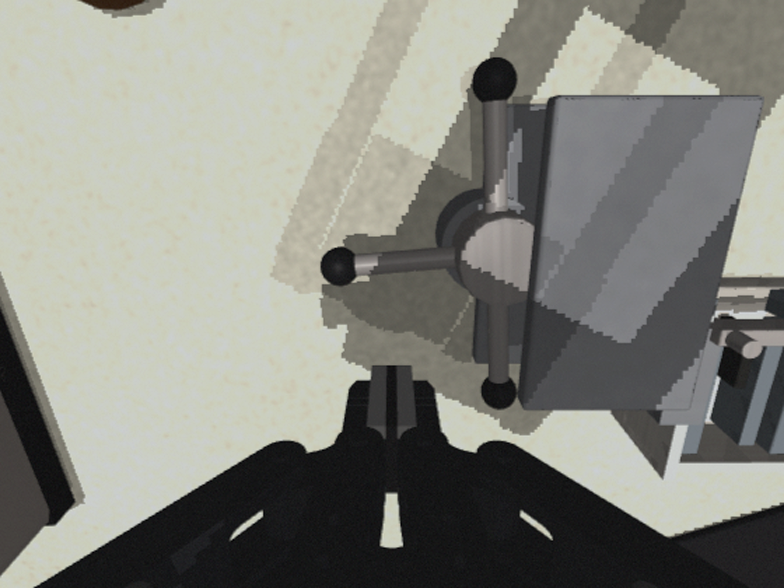

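```bash
python3 -m creep '{"translation":[[-1,0,35],[0,0,30],[0,0,12],[0,0,0]],"rotation":[[0,0,0],[0,0,0],[0,0,0],[0,0,0]],"claw":[0,0,0,0]}'
python3 -m creep '{"translation":[[8,0,0],[10,-2,0],[7,-2,0],[7,-1,0],[7,0,0],[8,1,0],[8,2,0],[0,0,0]],"rotation":[[0,0,0],[0,0,0],[0,0,0],[0,0,0],[0,0,0],[0,0,0],[0,0,0],[0,0,0]],"claw":[0,0,0,0,0,0,0,0]}'
python3 -c "
from h import *
to(526,-288,34)"
```

```text
time: 33.45
tool_pos: [587.4, -290.8, 33.5]
tcp_rot: [179.8, -0.3, 175.1]
ft_force: [0.1, 0.1, 0.1]
finger_gap: 0.0
time: 34.25
tool_pos: [535.0, -291.9, 39.2]
tcp_rot: [-179.9, 0.2, 175.0]
ft_force: [1.6, -0.9, 1.5]
finger_gap: 0.1
pos [ 535.  -291.9   39.2] rot [-179.9    0.2  175. ] gap 0.1 F [ 1.6 -0.9  1.5] t 34.2
shift [9.3 3.1 5.2] turn z None
```

```bash
python3 -m creep '{"translation":[[8,3,3],[7,6,0],[7,7,0],[5,8,0],[4,9,0],[1,3,0],[0,0,0]],"rotation":[[0,0,0],[0,0,0],[0,0,0],[0,0,0],[0,0,0],[0,0,0],[0,0,0]],"claw":[0,0,0,0,0,0,0]}'
python3 - <<'E'
from h import *
to(588,-292,34,175)
s=snapshot("wrist"); save(s,"w27",None,1.4)
E
```

```text
time: 34.95
tool_pos: [505.9, -252.8, 34.7]
tcp_rot: [-179.9, 0.1, 175.0]
ft_force: [-1.6, -2.9, 2.5]
finger_gap: 0.2
pos [ 505.9 -252.8   34.7] rot [-1.799e+02  1.000e-01  1.750e+02] gap 0.2 F [-1.6 -2.9  2.5] t 35.0
shift [-85.2 -32.    0.9] turn z 0.001
```

View pics/w27.png

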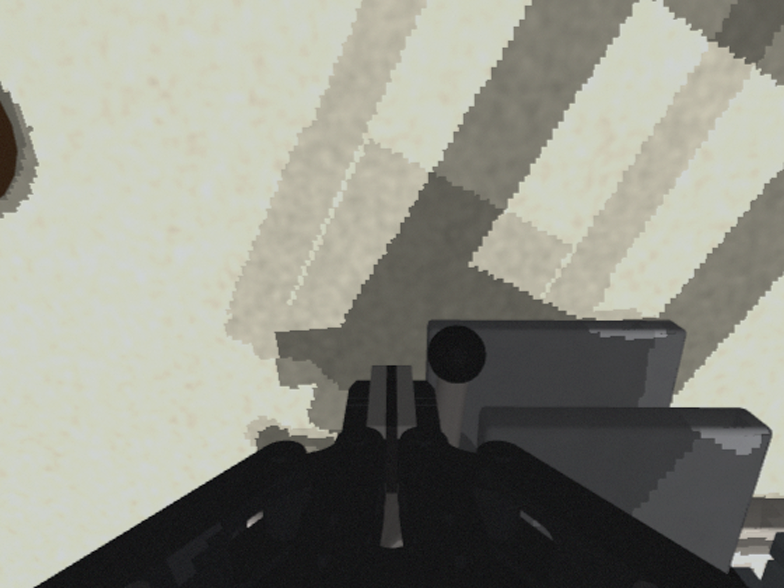

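```bash
python3 -m creep '{"translation":[[0,-12,-10],[-5,-10,-34],[-40,-10,0],[-40,-4,0],[0,0,0],[0,0,30],[0,0,14],[0,0,0]],"rotation":[[0,0,0],[0,0,0],[0,0,0],[0,0,0],[0,0,0],[0,0,0],[0,0,0],[0,0,0]],"claw":[0,0,0,0,0,0,0,0]}'
python3 -m creep '{"translation":[[8,0,0],[10,-2,0],[7,-2,0],[7,-1,0],[7,0,0],[8,1,0],[8,2,0],[0,0,0]],"rotation":[[0,0,0],[0,0,0],[0,0,0],[0,0,0],[0,0,0],[0,0,0],[0,0,0],[0,0,0]],"claw":[0,0,0,0,0,0,0,0]}'
python3 -c "
from h import *
to(526,-288,34)"
```

```text
time: 35.8
tool_pos: [583.9, -293.9, 29.8]
tcp_rot: [179.8, -0.4, 175.0]
ft_force: [-0.0, 0.9, -0.3]
finger_gap: -0.0
time: 36.6
tool_pos: [532.5, -293.5, 35.8]
tcp_rot: [-179.9, 0.2, 175.0]
ft_force: [2.1, -2.3, 2.0]
finger_gap: -0.0
pos [ 532.5 -293.5   35.8] rot [-179.9    0.2  175. ] gap -0.0 F [ 2.1 -2.3  2. ] t 36.6
shift [7.  4.9 1.8] turn z None
```

```bash
python3 -m creep '{"translation":[[7,4,1],[7,6,0],[7,7,0],[5,8,0],[4,9,0],[1,4,0],[0,0,0]],"rotation":[[0,0,0],[0,0,0],[0,0,0],[0,0,0],[0,0,0],[0,0,0],[0,0,0]],"claw":[0,0,0,0,0,0,0]}'
python3 -m creep '{"translation":[[0,-12,-10],[-5,-10,-34],[-40,-10,0],[-40,-4,0],[0,0,0],[0,0,0]],"rotation":[[0,0,0],[0,0,0],[0,0,0],[0,0,0],[0,0,0],[0,0,0]],"claw":[0,0,0,0,0,0]}'
python3 - <<'E'
from h import *
to(588,-292,34,175)
s=snapshot("wrist"); save(s,"w28",None,1.4)
E
```

```text
time: 37.3
tool_pos: [504.6, -252.3, 33.4]
tcp_rot: [-179.9, 0.0, 175.0]
ft_force: [0.4, -3.4, 1.3]
finger_gap: 0.2
time: 37.9
tool_pos: [585.8, -295.5, 75.6]
tcp_rot: [179.9, -0.1, 175.0]
ft_force: [-0.0, 0.1, 0.4]
finger_gap: -0.1
pos [ 585.8 -295.5   75.6] rot [ 1.799e+02 -1.000e-01  1.750e+02] gap -0.1 F [-0.   0.1  0.4] t 37.9
shift [-2.   3.6 41.6] turn z 0.001
```

View pics/w28.png

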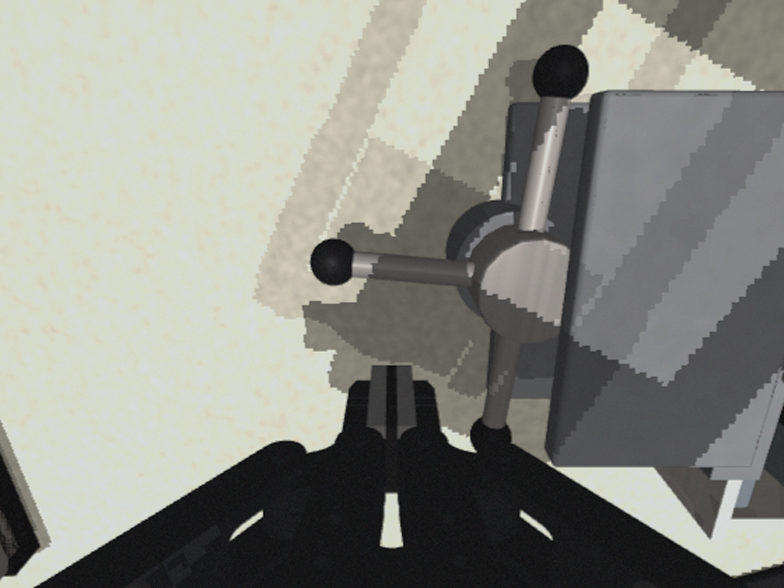

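```bash
python3 -m creep '{"translation":[[-2,2,25],[0,0,16],[0,0,0]],"rotation":[[0,0,0],[0,0,0],[0,0,0]],"claw":[0,0,0]}'
python3 -m creep '{"translation":[[8,-2,0],[10,-2,0],[7,-2,0],[7,-1,0],[7,0,0],[8,1,0],[8,2,0],[0,0,0]],"rotation":[[0,0,0],[0,0,0],[0,0,0],[0,0,0],[0,0,0],[0,0,0],[0,0,0],[0,0,0]],"claw":[0,0,0,0,0,0,0,0]}'
python3 -c "
from h import *
to(526,-288,34)"
```

```text
time: 38.25
tool_pos: [585.0, -291.9, 32.1]
tcp_rot: [179.8, -0.3, 175.0]
ft_force: [-0.9, 1.0, -0.1]
finger_gap: -0.1
time: 39.05
tool_pos: [533.5, -293.5, 37.5]
tcp_rot: [-179.9, 0.2, 175.0]
ft_force: [2.3, -1.7, 1.9]
finger_gap: -0.0
pos [ 533.5 -293.5   37.5] rot [-179.9    0.2  175. ] gap -0.0 F [ 2.3 -1.7  1.9] t 39.0
shift [8.  4.9 3.5] turn z None
```

```bash
python3 -m creep '{"translation":[[8,4,2],[7,6,0],[7,7,0],[5,8,0],[3,7,0],[0,0,0]],"rotation":[[0,0,0],[0,0,0],[0,0,0],[0,0,0],[0,0,0],[0,0,0]],"claw":[0,0,0,0,0,0]}'
python3 -m creep '{"translation":[[1,3,0],[0,0,0]],"rotation":[[0,0,0],[0,0,0]],"claw":[0,0]}'
python3 -m creep '{"translation":[[1,3,0],[0,0,0],[0,0,0]],"rotation":[[0,0,0],[0,0,0],[0,0,0]],"claw":[0,0,0]}'
```

```text
time: 39.65
tool_pos: [506.2, -258.4, 34.6]
tcp_rot: [-179.9, 0.1, 175.0]
ft_force: [0.6, -0.9, 1.4]
finger_gap: 0.3
time: 39.85
tool_pos: [505.8, -256.7, 34.4]
tcp_rot: [-179.8, 0.1, 175.0]
ft_force: [0.8, -6.3, 1.7]
finger_gap: 0.0
time: 40.15
tool_pos: [505.8, -256.2, 34.8]
tcp_rot: [-179.6, 0.2, 175.0]
ft_force: [5.2, -18.3, -4.8]
finger_gap: 0.1
```

```bash
python3 -m creep '{"translation":[[0,-14,-10],[0,-10,-40],[30,0,-50],[30,20,-30],[0,0,0]],"rotation":[[0,0,0],[0,0,0],[0,0,0],[0,0,0],[0,0,0.1]],"claw":[0,0,0,50,50]}'
python3 -m creep '{"translation":[[0,0,0],[0,0,0],[0,0,0],[0,0,0],[0,0,0],[0,0,0],[0,0,0],[0,0,0],[0,0,0],[0,0,0]],"rotation":[[0,0,0.138],[0,0,0.138],[0,0,0.138],[0,0,0.138],[0,0,0.138],[0,0,0.138],[0,0,0.138],[0,0,0.138],[0,0,0.138],[0,0,0.138]],"claw":[50,50,50,50,50,50,50,50,50,50]}'
python3 - <<'E'
from h import *
to(400,-130,100,90)
s=snapshot("top"); save(s,"t30",(160,100,430,290),2.9)
s=snapshot("wrist"); save(s,"w30",None,1.4)
E
```

```text
time: 40.65
tool_pos: [448.7, -251.3, 162.3]
tcp_rot: [-179.9, 0.3, 169.2]
ft_force: [0.8, -1.4, 0.9]
finger_gap: 28.3
time: 41.65
tool_pos: [448.1, -250.8, 156.2]
tcp_rot: [-179.9, -0.1, 89.9]
ft_force: [-0.4, 0.3, 0.6]
finger_gap: 50.1
pos [ 448.1 -250.8  156.2] rot [-1.799e+02 -1.000e-01  8.990e+01] gap 50.1 F [-0.4  0.3  0.6] t 41.6
shift [120.6 -48.2  56.4] turn z -0.002
```

View pics/t30.png

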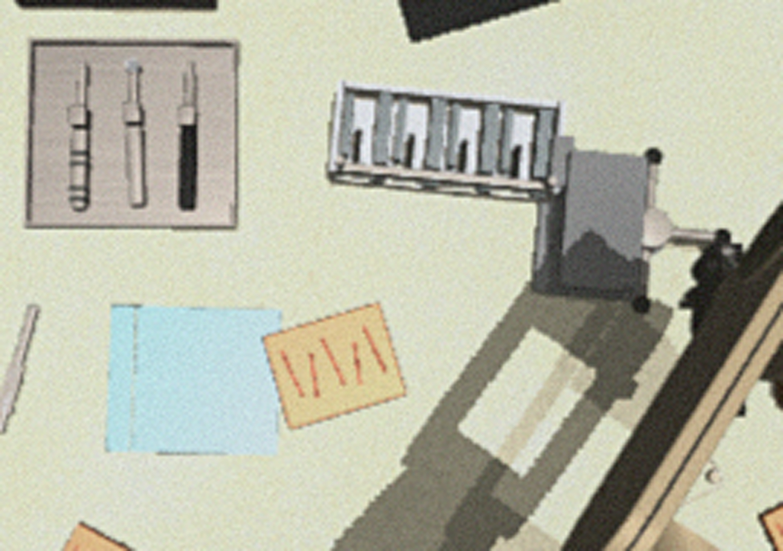

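View pics/w30.png

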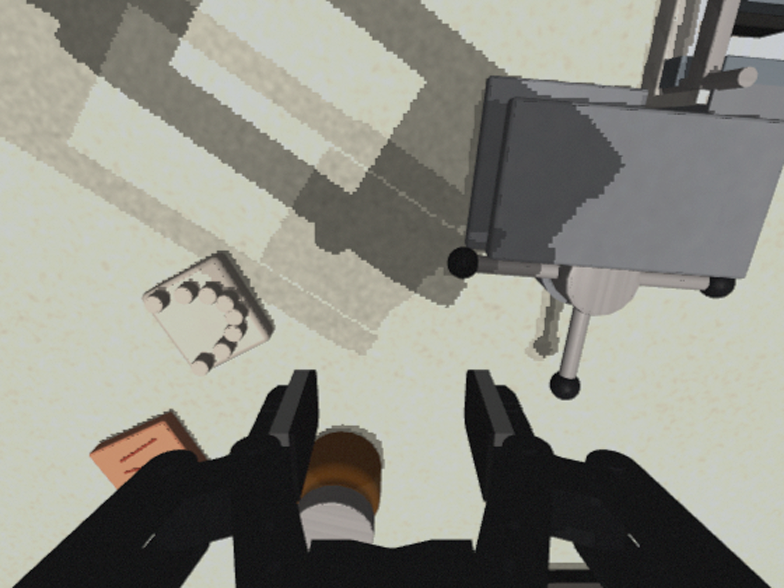

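Run:
```python
from h import *
s=snapshot("top")
f=cv2.cvtColor(s["frame"],cv2.COLOR_RGB2HSV)
def rect(lo,hi,z,box,n):
    m=cv2.inRange(f,lo,hi); k=np.zeros_like(m); k[box[1]:box[3],box[0]:box[2]]=255; m&=k
    m=cv2.morphologyEx(m,cv2.MORPH_CLOSE,np.ones((5,5)))
    c=max(cv2.findContours(m,0,2)[0],key=cv2.contourArea)
    W=np.array([on(s,p[0],z) for p in c.astype(float)],np.float32)
    print(n,cv2.minAreaRect(W))
print(f[235,270],f[232,225])
rect((5,60,60),(20,255,255),20,(240,195,330,260),"pad")
rect((90,40,60),(110,255,255),0,(190,195,265,262),"mat")
C=[on(s,np.array(p)/2.9+[160,100],20) for p in [(263,338),(379,303),(405,395),(292,429)]]
print(np.mean(C,0).round(1),np.array(C).round(0))
```

```text
[ 17  84 152] [ 91  46 162]
pad ((428.3013610839844, 57.24638366699219), (95.4651107788086, 120.14602661132812), 16.836715698242188)
mat ((413.732421875, 199.1654052734375), (164.1798858642578, 142.34814453125), 88.56791687011719)
[426.5  55.9] [[453. 126.]
 [489.  13.]
 [399. -13.]
 [365.  97.]]
```

```bash
python3 -m creep '{"translation":[[40,0,0],[40,0,0],[40,0,0],[40,0,0],[40,0,0],[0,0,0],[0,0,0],[0,0,0]],"rotation":[[0,0,0],[0,0,0],[0,0,0],[0,0,0],[0,0,0],[0,0,-0.147],[0,0,-0.147],[0,0,0]],"claw":[50,50,50,50,50,50,50,50]}'
python3 - <<'E'
from h import *
to(453,-25,40,106.8)
s=snapshot("wrist"); save(s,"w31",None,1.4)
E
```

```text
time: 42.6
tool_pos: [447.7, -50.6, 156.5]
tcp_rot: [-180.0, -0.0, 107.5]
ft_force: [-0.5, -0.7, -0.6]
finger_gap: 49.9
pos [447.7 -50.6 156.5] rot [-180.    -0.   107.5] gap 49.9 F [-0.5 -0.7 -0.6] t 42.6
shift [ 22.8  12.8 116.5] turn z 0.012
```

View pics/w31.png

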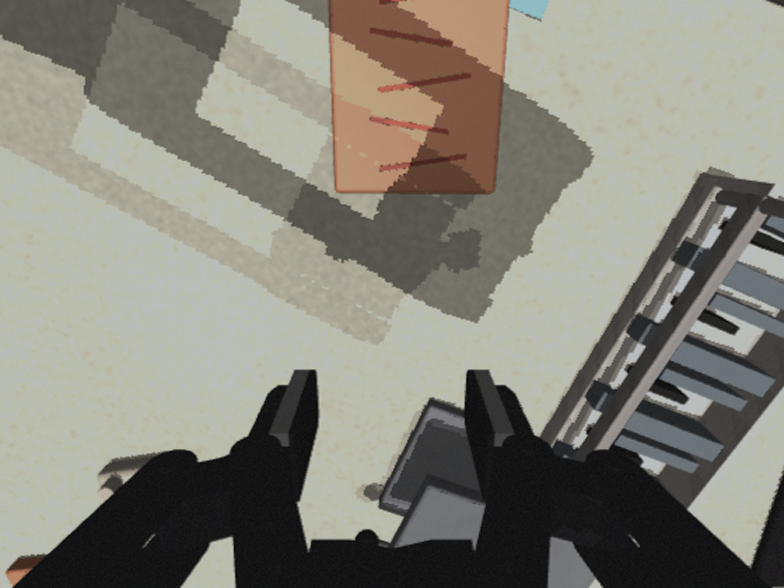

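Run:
```python
from h import *
s=snapshot("wrist"); print([on(s,np.array(p)/1.4,20).round(1) for p in [(336,192),(494,192),(508,20),(331,20)]])
a=on(s,np.array((336,192))/1.4,20); b=on(s,np.array((494,192))/1.4,20)
d=b-a; print(np.linalg.norm(d), np.degrees(np.arctan2(d[1],d[0])), (a+b)/2)
c=(a+b)/2; th=np.radians(106.5); to(c[0]-28*np.cos(th),c[1]-28*np.sin(th),5,106.5)
```

```text
[array([401.5, -12.2]), array([490.,  15.]), array([464.8, 100.1]), array([376.2,  72.9])]
92.51949533154433 17.10095445918476 [445.76322821   1.42791524]
pos [447.8 -51.1 156.5] rot [-180.    -0.   106.9] gap 49.9 F [-0.1 -0.1 -0.3] t 42.7
shift [ 22.8  13.2 151.5] turn z 0.008
```

```bash
python3 -m creep '{"translation":[[10,7,40],[10,6,40],[0,0,40],[0,0,24],[0,0,6],[0,0,0]],"rotation":[[0,0,0],[0,0,0],[0,0,0],[0,0,0],[0,0,0],[0,0,0]],"claw":[50,50,50,50,50,50]}'
python3 - <<'E'
from h import *
to(None,None,5,106.8)
s=snapshot("wrist"); save(s,"w32",None,1.4)
E
```

```text
time: 43.3
tool_pos: [453.7, -28.3, 5.9]
tcp_rot: [-179.9, -0.1, 107.0]
ft_force: [0.1, 0.1, 0.9]
finger_gap: 49.9
pos [453.7 -28.3   5.9] rot [-1.799e+02 -1.000e-01  1.070e+02] gap 49.9 F [0.1 0.1 0.9] t 43.3
shift [-0.   0.   0.9] turn z 0.003
```

View pics/w32.png

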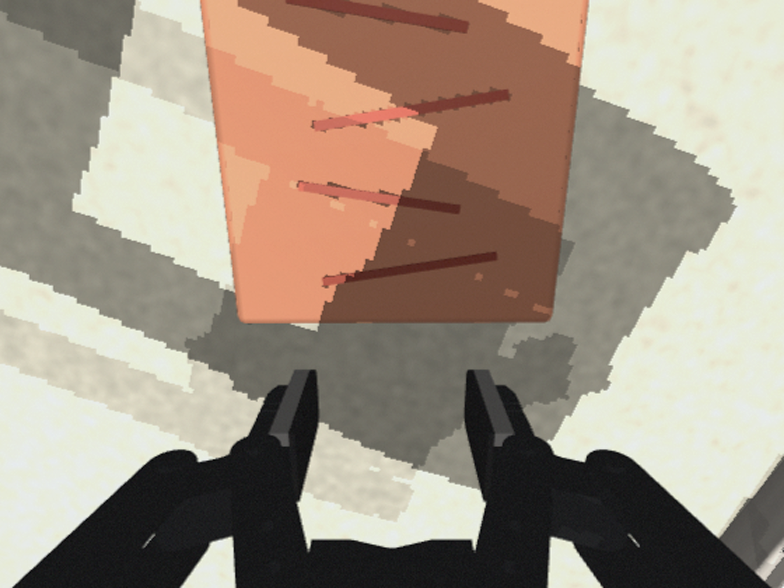

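```bash
python3 -m creep '{"translation":[[6,0,0],[6,0,0],[6,0,0],[7,0,0],[8,0,0],[8,0,0],[8,0,0],[8,0,0],[8,0,0],[8,0,0]],"rotation":[[0,0,0],[0,0,0],[0,0,0],[0,0,0],[0,0,0],[0,0,0],[0,0,0],[0,0,0],[0,0,0],[0,0,0]],"claw":[50,50,50,50,50,50,50,50,50,50]}'
python3 - <<'E'
from h import *
to()
s=snapshot("wrist"); save(s,"w33",None,1.4)
E
```

```text
time: 44.35
tool_pos: [432.8, 42.3, 6.5]
tcp_rot: [-180.0, -0.0, 107.1]
ft_force: [2.0, -2.6, 1.1]
finger_gap: 50.0
pos [432.8  42.3   6.5] rot [-180.    -0.   107.1] gap 50.0 F [ 2.  -2.6  1.1] t 44.4
shift [0. 0. 0.] turn z None
```

View pics/w33.png

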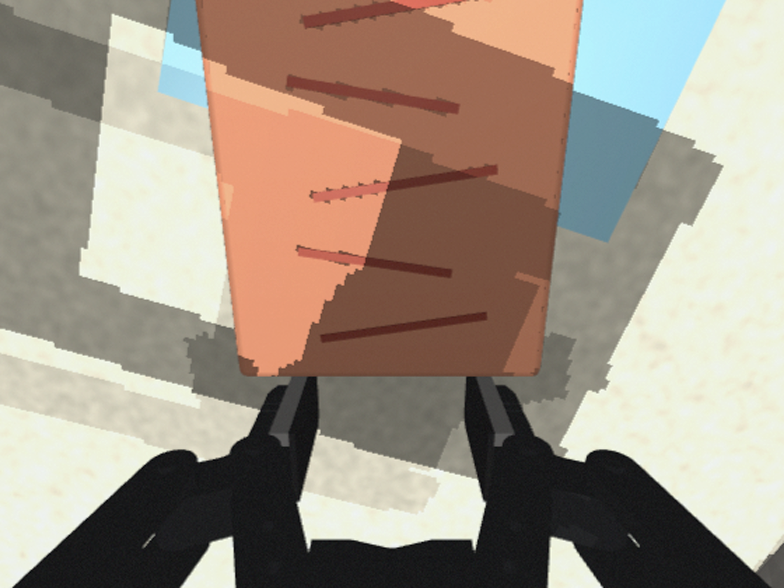

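```bash
python3 -m creep '{"translation":[[7,0,0],[7,0,0],[7,0,0],[7,0,0],[7,0,0],[7,0,0],[7,0,0],[7,0,0],[7,0,0],[0,0,0]],"rotation":[[0,0,0],[0,0,0],[0,0,0],[0,0,0.035],[0,0,0.035],[0,0,0.035],[0,0,0.035],[0,0,0.035],[0,0,0.035],[0,0,0]],"claw":[50,50,50,50,50,50,50,50,50,50]}'
python3 - <<'E'
from h import *
to(411.3,126.5,None,89)
s=snapshot("wrist"); save(s,"w34",None,1.4)
s=snapshot("top"); save(s,"t34",(160,100,430,290),2.9)
E
```

```text
time: 45.4
tool_pos: [417.6, 103.6, 6.3]
tcp_rot: [-180.0, -0.0, 95.1]
ft_force: [-0.3, -0.9, 0.1]
finger_gap: 50.1
pos [417.6 103.6   6.3] rot [-180.    -0.    95.1] gap 50.1 F [-0.3 -0.9  0.1] t 45.4
shift [23.4 -4.3  0. ] turn z 0.106
```

View pics/w34.png

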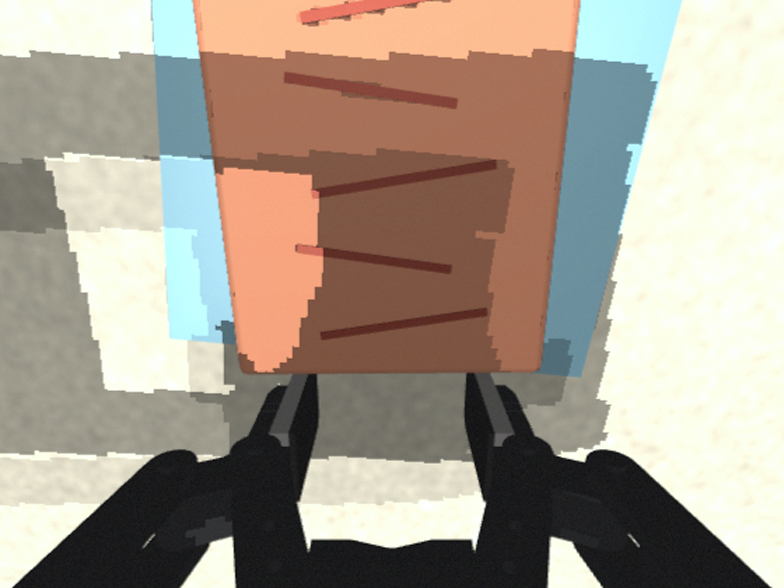

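View pics/t34.png

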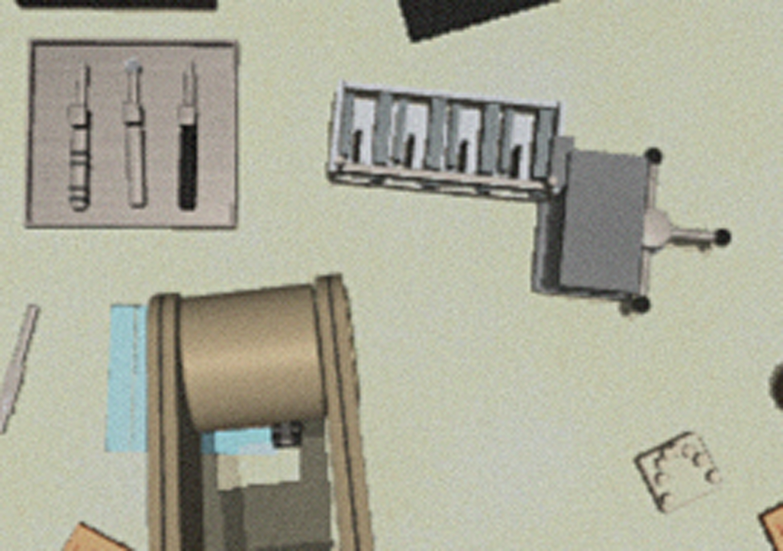

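```bash
python3 -m creep '{"translation":[[7,0,0],[6,0,0],[6,0,0],[4,0,0],[0,0,0],[0,0,0]],"rotation":[[0,0,0.03],[0,0,0.03],[0,0,0.03],[0,0,0.012],[0,0,0],[0,0,0]],"claw":[50,50,50,50,50,50]}'
python3 -m creep '{"translation":[[-12,0,0],[-25,0,-20],[-40,0,-40],[-50,0,-50],[-50,0,-50],[-50,0,0],[-50,0,0],[-50,0,0],[0,0,0]],"rotation":[[0,0,0],[0,0,0],[0,0,0],[0,0,0],[0,0,0],[0,0,0],[0,0,0],[0,0,0],[0,0,0]],"claw":[50,50,50,50,50,50,50,50,50]}'
python3 - <<'E'
from h import *
to()
s=snapshot("top"); save(s,"t35",(160,100,430,290),2.9)
f=cv2.cvtColor(s["frame"],cv2.COLOR_RGB2HSV)
def rect(lo,hi,z,box,n):
    m=cv2.inRange(f,lo,hi); k=np.zeros_like(m); k[box[1]:box[3],box[0]:box[2]]=255; m&=k
    m=cv2.morphologyEx(m,cv2.MORPH_CLOSE,np.ones((5,5)))
    c=max(cv2.findContours(m,0,2)[0],key=cv2.contourArea)
    W=np.array([on(s,p[0],z) for p in c.astype(float)],np.float32)
    print(n,cv2.minAreaRect(W))
rect((5,60,60),(20,255,255),20,(180,195,330,265),"pad")
rect((5,40,60),(110,255,255),0,(190,195,265,262),"mat")
E
```

```text
time: 46.1
tool_pos: [417.1, 125.6, 6.5]
tcp_rot: [180.0, -0.0, 89.3]
ft_force: [0.2, 0.3, 0.8]
finger_gap: 49.9
time: 47.0
tool_pos: [411.8, -173.8, 133.2]
tcp_rot: [180.0, 0.2, 88.8]
ft_force: [-0.1, 0.4, -0.6]
finger_gap: 50.3
pos [ 411.8 -173.8  133.2] rot [180.    0.2  88.8] gap 50.3 F [-0.1  0.4 -0.6] t 47.0
shift [0. 0. 0.] turn z None
pad ((416.18206787109375, 195.9515380859375), (93.365478515625, 119.2453384399414), 0.4843399226665497)
mat ((421.3779296875, 201.08795166015625), (172.45706176757812, 155.83741760253906), 88.29319763183594)
```

View pics/t35.png

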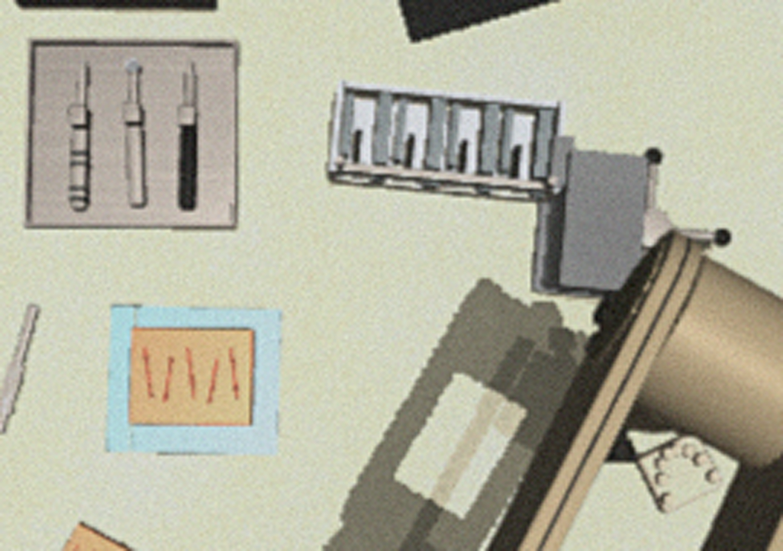

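Run:
```python
from h import *
s=snapshot("scene"); save(s,"s36",None,1.4)
s=snapshot("top")
for b in [(723,237),(653,156),(641,304)]:
    q=on(s,np.array(b)/2.9+[160,100],46); print(q.round(1),np.degrees(np.arctan2(q[1]+242.5,q[0]-559)).round(1))
for n,a,b in [("el",(84,62),(79,209)),("mi",(131,60),(140,206)),("hp",(190,62),(187,209))]:
    print(n,[(on(s,np.array(p)/2.9+[160,100],15)-[657,260.5]).round(0) for p in (a,b)])
```

```text
[ 552.7 -316.9] -94.8
[ 631.2 -250.4] -6.2
[ 487.3 -237.3] 175.9
el [array([72., 49.]), array([-77.,  50.])]
mi [array([74.,  2.]), array([-73., -10.])]
hp [array([ 73., -57.]), array([-76., -57.])]
```

View pics/s36.png

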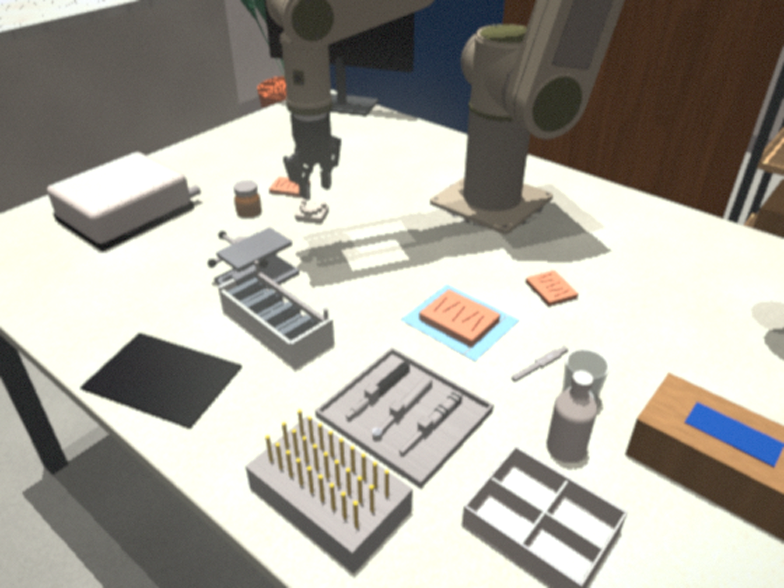

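Spokes sit at −95°, −6° and 176°, which is the case's own axes (joint about 0). All three instruments lie within about ±77 mm of the tray's centre, and the pad is on the mat. Handing in.

```bash
python3 -c "
from bench import *
print(hand_in())"
```

```text
the job is handed in; nothing more can be done
None
```

I handed the job in at about 47 s; hand-in reports no verdict, so what follows rests on my own last checks.

- **Capstan:** I turned it counter-clockwise to the end stop, where the push rose to about 22 N. After the instruments were out I turned it back to the other stop, at about 18 N. In the last picture the spokes lie along the case's axes, so the joint is at about 0 and the bar is down.
- **Instruments:** Three were present (elevator, mirror and handpiece; the scaler's cutout was empty). All three lie flat in the tray, with both ends within about 77 mm (tray x) and 57 mm (tray y) of its centre. The handpiece had to be gripped with the tool tilted 18° to keep clear of the grey cover.
- **Pad:** It was moved during the run, probably the announced knock, although an instrument or finger may have brushed it slightly at the first pull. From there I pushed it with two fingers. It now sits about 4 mm off the mat's centre and within about 2° of square.
- **Bystanders:** The cast, bottle, cup, tweezers and jar looked undisturbed in the last scene view. I did not measure them.
- **A check that disagreed:** The last automatic measurement of the mat was unreliable because its colour mask took in more than the mat. I used the measurements taken before the pad covered it.

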